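Load a row of spacer blocks into the drill jig and bolt them in

TASK

Push the row of four aluminium spacer blocks along the bench into the drill jig as one row, keeping it together and straight with every block flat on the bench, and press it firmly but gently home against the sprung pad hidden under the blue hood at the end of the lane (at least 6 N on the pad, never above 22 N). Then slide the yellow-knobbed bolt fully closed behind the last block to lock the row in, and let go. Leave the tin, the hand tool and the tape roll where they are.

Things in the scene. Friction and masses are not known exactly. Their poses are not given: they have to be found in the camera images.
- jig: Drill jig fixed to the bench: a straight open lane, the bench as its floor, between aluminium guides 25 mm high and 47 mm apart inside, ending under a blue hood. Origin on the bench, on the lane's middle line, where the pad's face stands when its stop is set nearest the mouth; x along the lane in the pushing direction (to the pad), z up.
- mouth (a point): Middle of the lane's open mouth at bench level, jig x = -142 mm. The guides are parallel from the hood back to x = -112 mm, then flare to about 55 mm apart inside at the mouth. When home, the four touching blocks stick out of the mouth by 8 to 18 mm.
- hood (a point): Middle of the hood's front top edge, 48 mm above the bench, jig x = -12 mm; the hood has 44 mm of height inside, so the blocks pass under. The pad in it is set at a place that differs each time and is not measured: its face stands anywhere from jig x = 0 to +10 mm, so the last block's rear face ends between x = -160 and -150 mm. Find it by feel.
- pad_zone (a point): Middle of where the hidden red pad (40 mm wide) can stand, jig x = +5 mm, 18 mm up; not the pad itself. The pad gives 1 mm per 8 N. Home: pressed with at least 6 N for a third of a second; over 22 N is too much. The push at the row's tail is larger by the blocks' sliding friction (about 3 to 8 N, varies): use the rise above it.
- bolt (a joint): Steel bolt that locks the row in, m: 0 open (as it starts), 0.055 closed, at its stop. Slides along the jig's +y across the lane outside the mouth, drags with about 3 N, stays where left. Bar 12 mm thick, 5 to 29 mm above the bench, centred at jig x = -168.5 mm: it passes 2.5 to 12.5 mm behind a row that is home.
- bolt_tip (a point): Rounded tip of the bolt bar at the bar's underside, 40 mm to the jig's -y side of the lane's middle line when open, 15 mm beyond that line when closed. The bar lies in a fixed blue shoe, jig x = -151 to -186 mm, y = -47 to -177 mm, 20 mm high.
- bolt_knob (a point): On the axis of the bolt's upright yellow knob, 61 mm above the bench, 10 mm under the knob's top (71 mm); the knob is 16 mm in diameter and is free to grip from 32 mm above the bench up. At jig x = -168.5 mm, y = -105 mm when open, y = -50 mm when closed.
- block_a: First block of the row: an aluminium block 40 long (its x, along the row) x 44 wide x 36 mm high, about 0.17 kg, blue stripe and two dark dots on top. Origin at the centre of its underside, on the bench; x points towards the pad. It leads, nearest to the pad, standing at the start 10 to 60 mm outside the mouth, on a yellow tape line.
- block_b: Second block of the row: an aluminium block 40 long (its x, along the row) x 44 wide x 36 mm high, about 0.17 kg, blue stripe and two dark dots on top. Origin at the centre of its underside, on the bench; x points towards the pad.
- block_c: Third block of the row: an aluminium block 40 long (its x, along the row) x 44 wide x 36 mm high, about 0.17 kg, blue stripe and two dark dots on top. Origin at the centre of its underside, on the bench; x points towards the pad.
- block_d: Fourth and last block of the row: an aluminium block 40 long (its x, along the row) x 44 wide x 36 mm high, about 0.17 kg, blue stripe and two dark dots on top. Origin at the centre of its underside, on the bench; x points towards the pad. Its rear face (20 mm behind its origin) is the one to push on. Neighbouring blocks start 0.5 to 4 mm apart and a little out of line.
- tin: Bystander: small paint tin, 60 mm diameter x 75 mm, standing beside the jig. Origin at the centre of its underside.
- scraper: Bystander: hand tool with an orange handle, about 170 mm long, lying beside the jig along its x. Origin near its middle, underneath.
- tape: Bystander: blue roll of tape, 80 mm diameter x 24 mm, lying beside the row. Origin at the centre of its underside.
Not all that is in view belongs to the job. What is shaped like the block_a but green is not meant. Leave any turquoise look-alike of the block_b alone.

How it is judged (in metres and radians):
On the way:
1. with the bolt still open, the row, inside the lane, presses the end pad with at least 6 N (contact force between block_a and jig above 6 N and x of block_a in the frame of jig above -0.0235 m and value of joint bolt below 0.01 m), for 0.3 s.
At the end, for the whole second after the job is handed in: All four blocks lie flat and still in the lane in their order, neighbours touching (centres under 41.5 mm apart), the first one resting against the pad, each within 4 mm of the lane's middle line and turned by less than 0.08 rad to it; the bolt is closed (over 50 of its 55 mm) behind them (x of block_a in the frame of jig between -0.0235 and -0.0065 m and y of block_a in the frame of jig between -0.004 and 0.004 m and angle between the x axis of each of block_a, block_b, block_c, block_d and the x axis of jig, either way round below 0.08 rad and angle between each of block_a, block_b, block_c, block_d's own z axis and vertical below 0.05 rad and x of block_b in the frame of jig between -0.0635 and -0.0465 m and y of block_b in the frame of jig between -0.004 and 0.004 m and x of block_c in the frame of jig between -0.1035 and -0.0865 m and y of block_c in the frame of jig between -0.004 and 0.004 m and x of block_d in the frame of jig between -0.1435 and -0.1265 m and y of block_d in the frame of jig between -0.004 and 0.004 m and linear speed of each of block_a, block_b, block_c, block_d below 0.01 m/s and horizontal distance between block_a and block_b below 0.0415 m and horizontal distance between block_b and block_c below 0.0415 m and horizontal distance between block_c and block_d below 0.0415 m and contact force between block_a and jig above 0.3 N and value of joint bolt above 0.05 m and velocity of joint bolt below 0.01 m/s).
It fails at once if the first block is pressed against the jig (its end pad or guides) with more than 22 N (contact force between block_a and jig above 22 N).
It fails at once if the row comes apart: two neighbouring blocks more than about 12 mm from each other (centres over 52 mm apart) (horizontal distance between block_a and block_b above 0.052 m or horizontal distance between block_b and block_c above 0.052 m or horizontal distance between block_c and block_d above 0.052 m).
It fails at once if the row buckles: two neighbouring blocks turned more than 0.2 rad to each other (angle between the x axis of block_a and the x axis of block_b, either way round above 0.2 rad or angle between the x axis of block_b and the x axis of block_c, either way round above 0.2 rad or angle between the x axis of block_c and the x axis of block_d, either way round above 0.2 rad).
It fails at once if a block is lifted more than 12 mm or tipped more than 0.25 rad (height (world z) of any of block_a, block_b, block_c, block_d above 0.012 m or angle between any of block_a, block_b, block_c, block_d's own z axis and vertical above 0.25 rad).
It fails at once if the tin, the hand tool or the tape roll is moved by more than 20 mm (distance of any of tin, scraper, tape from where it was at the start of the episode above 0.02 m).
It also fails if it takes over 69 s, if anything falls off the work surface, if the arm or the gripper's body presses on something with over 40 N, if the wrist force passes 120 N, or if a joint passes its speed limit or range.

ROBOT

A 6-joint arm with a two-finger parallel gripper is mounted at the origin on the work surface. World frame = base frame: x ahead of the robot, y to its left, z up, the work surface at z = 0. Lengths are in m, angles in degrees, forces in N, time in s.
With the tool pointing down it reaches from about 0.25 to 0.725 m from the base axis. Payload 9.7 kg.
Tool frame: the origin (TCP) lies between the finger pads; the fingertips stand 11 mm ahead of it and the grasp point (between the pads) lies 8 mm behind it; z points along the fingers, y is the direction in which the jaws open and shut (so a half turn about z gives the same grasp; the last joint's range is limited). The gripper opens to 85 mm and grips with 20 to 120 N. Pads are 22 mm wide; open, the fingers measure 114 mm over their backs; the gripper's body (76 mm by 85 mm) begins 54 mm behind the grasp point. The pads swing forward as they close: fully open they stand 13 mm farther back than shut.
Start: joints at [75, 4.979, 10.078, 95.1, 0, 90], TCP at [0.142, 0.531, 0.242] pointing down, gripper open.
Joint ranges: [-179.16, 179.16], [-48.56, 103.87], [-65.8, 70.77], [-126.05, 130.52], [-82.76, 87.17], [-180, 180]. Speed limits (degrees/s): [127.2, 127.2, 147.25, 180, 180, 180].

INTERFACE

Orientations are given as [roll, pitch, yaw] about the fixed x, y, z axes, in that order (R = Rz(yaw) Ry(pitch) Rx(roll)).
In Python, from workcell import bot gives the robot as it stands.
- The arm moves only by the tool play_rows, never from a script. Its argument "targets" is a list of rows, each an object of numbers: "fingers": the gripper command: -1 is shut, 1 is fully open, values between are in proportion; "x", "y", "z": the shift along the tool's x, y, z in m; "wx", "wy", "wz": the turn, a rotation vector about the tool's x, y, z in degrees. In form: [{"fingers": .., "x": .., "y": .., "z": .., "wx": .., "wy": .., "wz": ..}, ...]. A call has 1 to 20 rows; each row is the pose to reach, as a shift and turn from the pose commanded when the call began, along the tool's axes at that moment; what a row does not reach only later rows make up. A row lasts 1/12 s, in which the tool goes at most 41.7 mm and 7.16 degrees, less where a joint would pass 70% of its speed; a pose out of reach is approached as far as the arm can. A call with a gripper value outside its range is refused whole. The fingers move at their own pace and stop on an object; "grip_force" is the grip in N (left out, the last holds). Time passes only in rows, so rows that repeat a pose let the fingers close. It gives the time, the measured TCP pose, the force and the opening at its end, in the units of the state.
- bot.get_obs(): the state, without advancing time (a new reading comes with each control period).
- bot.camera(name): name is "side" or "top" or "wrist"; returns (picture, depth): 384x512x3 uint8, blue, green, red; 384x512 float32, m along the optical axis (not along the pixel's ray), 0 where there is no reading.
- bot.get_calibration(name): a dict with "fx", "fy", "cx", "cy" (pixels), "camera_from_world" (4x4, takes a point from world to camera coordinates). Camera axes: x right, y down, z forward; pixel columns grow to the right and rows downward; lengths in m; the calibration is good to about 2 mm. A picture is of the moment at which its call begins: read the wrist's pose just before it. get_calibration takes no time and is no camera call; for the wrist camera it gives the pose at the moment of the call.
- bot.job_done(): hands the job in, once; it reports no verdict.
Trained networks look in the newest picture that a camera, given by its name, has taken for a name from the list of things; names that differ only in an ending like _2 or _b are one class to them, and where a whole thing is asked for, a point or a joint stands for the part that bears it (a point fixed in the world has none). Each returns a list of dicts, best first, with "confidence" (0 to 1); they miss things now and then, are a little off and sometimes report something else, mostly with a low value. They report only what shows in the picture. A call takes as long as a camera call. They do not tell look-alikes from the thing itself.
- bot.look_for(query, camera): "extent" ([left, top, right, bottom] in pixels, round what is visible of it).
- bot.outline_of(query, camera): "region" (384x512 bool, what is visible of it) and "extent" ([left, top, right, bottom] in pixels, round what is visible of it).
- bot.place_of(query, camera): "point" ([row, column] in pixels: a listed point, or the origin of a listed thing).
The state is a dict: "time": time; "q": joint angles; "qd": joint speeds; "joint_efforts": joint torques, N m; "ee_pos": TCP position; "tcp_rot": TCP orientation; "wrist_force": force on the tool from outside, world axes, zero at the start; "torque": the same for the moment, N m; "opening": finger opening in m.
Only numpy, scipy, OpenCV 4.12 (cv2) and the standard library are available. Lean on these libraries where they do the work, as an engineer would, in place of code of your own. Each camera call takes 0.05 s, during which the arm holds its last target.

## Working session

There is one attempt and no reset: what is moved stays moved. The work goes in short steps, Python scripts to look and compute and a tool call to move; the robot and the scene stay as the last step left them, time stands still between calls to the robot, and variables do not carry over. Pictures are saved under pics/ and viewed, and the job is handed in when it is done.

Besides the shell and the picture viewer there is one more tool, called by a JSON object that holds its "api" and its "payload", one argument or row to a line. play_rows: Moves the arm, as the interface text tells. Its arguments: {"type":"object","properties":{"targets":{"type":"array","items":{"type":"object","properties":{"fingers":{"type":"number"},"x":{"type":"number"},"y":{"type":"number"},"z":{"type":"number"},"wx":{"type":"number"},"wy":{"type":"number"},"wz":{"type":"number"}}}},"grip_force":{"type":"number"}},"required":["targets"]}

```bash
ls; mkdir -p pics; python3 - <<'E'
from workcell import bot
import cv2
o=bot.get_obs(); print(o)
for n in ("top","side","wrist"):
    p,d=bot.camera(n); cv2.imwrite(f"pics/{n}0.png",p)
    print(n,bot.get_calibration(n))
E
```

```text
pics
{'time': 0.0, 'q': array([7.50017322e+01, 5.01186314e+00, 1.00341106e+01, 9.51002263e+01,
       1.92371690e-04, 8.99981504e+01]), 'qd': array([ 0.03557287,  0.02444301,  0.05001324,  0.07115275, -0.04990314,
        0.0672246 ]), 'joint_efforts': array([-1.00628830e-05, -5.20389104e+01,  4.64800751e+01,  1.63810397e-02,
       -2.39197522e-05, -1.34455732e-06]), 'ee_pos': array([0.14227644, 0.53105067, 0.24157267]), 'tcp_rot': array([-1.79922021e+02, -1.94888837e-04,  1.65003582e+02]), 'wrist_force': array([-0.21773088, -0.37974249, -0.36548081]), 'torque': array([-0.0057989 ,  0.00307383, -0.00265421]), 'opening': 0.08557113761421155}
top {'fx': 448.5313185743717, 'fy': 448.5313185743717, 'cx': 265.80332057299177, 'cy': 192.1734871310663, 'camera_from_world': array([[-0.00155305, -0.9996947 ,  0.02465974,  0.03709477],
       [-0.98464146, -0.00277641, -0.17456658,  0.57619335],
       [ 0.17458175, -0.02455211, -0.98433653,  0.79454164],
       [ 0.        ,  0.        ,  0.        ,  1.        ]])}
side {'fx': 369.42377111871275, 'fy': 369.42377111871275, 'cx': 251.59331369617368, 'cy': 193.10795256859234, 'camera_from_world': array([[-0.80406846, -0.59422345, -0.01929792,  0.47412334],
       [-0.27885553,  0.40560046, -0.87047565,  0.20804401],
       [ 0.52508429, -0.69454068, -0.49183303,  0.44150854],
       [ 0.        ,  0.        ,  0.        ,  1.        ]])}
wrist {'fx': 282.99937457925205, 'fy': 282.99937457925205, 'cx': 256.4052962557751, 'cy': 193.2289331209385, 'camera_from_world': array([[ 2.58059491e-01,  9.66129019e-01, -1.35896992e-04,
        -5.50146385e-01],
       [ 9.27737755e-01, -2.47765666e-01,  2.79132285e-01,
        -3.59772960e-02],
       [ 2.69644130e-01, -7.21588122e-02, -9.60252649e-01,
         3.77883010e-01],
       [ 0.00000000e+00,  0.00000000e+00,  0.00000000e+00,
         1.00000000e+00]])}
```

View pics/top0.png

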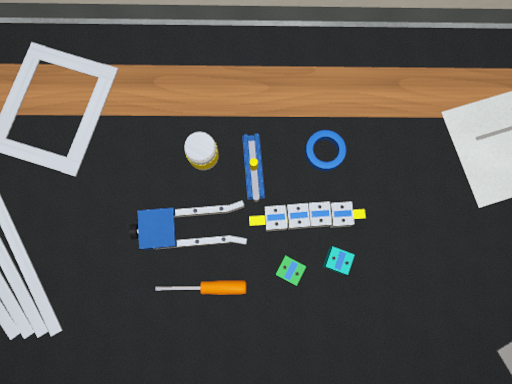

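View pics/side0.png

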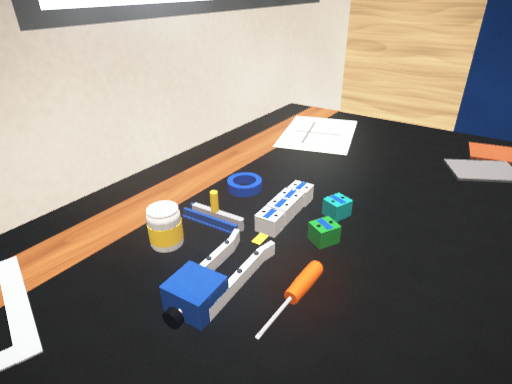

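View pics/wrist0.png

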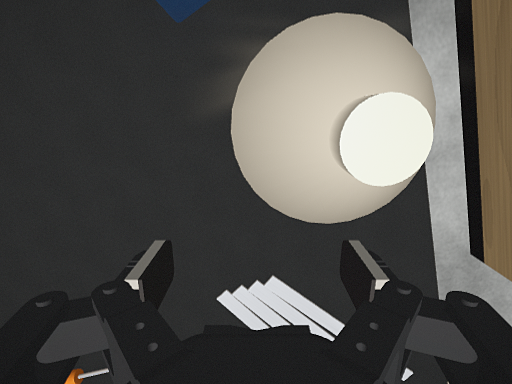

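Candidates: the row has four silver blocks with blue stripes at top-image (276,218), (298,216), (320,214) and (343,214). The look-alikes are green at (291,270) and turquoise at (341,261). Block_a is the silver one next to the mouth, (276,218), and block_d is (343,214). Next, a crop and measurements.

```bash
cat > h.py <<'E'
import numpy as np, cv2
from workcell import bot
def cloud(n,p=None,d=None):
    c=bot.get_calibration(n); T=np.linalg.inv(c["camera_from_world"])
    v,u=np.mgrid[0:384,0:512]
    P=np.stack([(u-c["cx"])/c["fx"]*d,(v-c["cy"])/c["fy"]*d,d],-1)
    return P@T[:3,:3].T+T[:3,3]
def px2w(n,u,v,z):
    c=bot.get_calibration(n); T=np.linalg.inv(c["camera_from_world"])
    r=T[:3,:3]@np.array([(u-c["cx"])/c["fx"],(v-c["cy"])/c["fy"],1]); o=T[:3,3]
    return o+r*(z-o[2])/r[2]
def w2px(n,X):
    c=bot.get_calibration(n); q=c["camera_from_world"]@np.append(X,1)
    return c["fx"]*q[0]/q[2]+c["cx"],c["fy"]*q[1]/q[2]+c["cy"]
E
python3 - <<'E'
from h import *
p,d=bot.camera("top"); W=cloud("top",p,d); np.savez("top.npz",p=p,d=d,W=W)
cv2.imwrite("pics/crop0.png",cv2.resize(p[120:310,120:380],None,fx=3,fy=3,interpolation=cv2.INTER_CUBIC))
for q in ["jig","mouth","hood","pad_zone","bolt_tip","bolt_knob","block_a","tin","scraper","tape"]:
    for r in bot.place_of(q,"top")[:6]: 
        v,u=r["point"]; print(q,round(r["confidence"],2),[round(float(u)),round(float(v))])
z=W[...,2]
def fit(name,m):
    m=cv2.morphologyEx(m.astype(np.uint8),cv2.MORPH_OPEN,np.ones((2,2)))
    n,l,s,c=cv2.connectedComponentsWithStats(m)
    for i in range(1,n):
        if s[i,4]<60: continue
        Q=W[l==i]; r=cv2.minAreaRect((Q[:,:2]*1000).astype(np.float32))
        print(name,s[i,4],np.round(c[i]),"rect",np.round(r[0],1),np.round(r[1],1),round(r[2],1),"z",round(float(np.median(Q[:,2])*1000),1))
R=np.zeros(z.shape,bool);R[120:310,110:390]=1
fit("blk",R&(z>.032)&(z<.040)); fit("guide",R&(z>.019)&(z<.0315)); fit("hood",R&(z>.042)&(z<.053)); fit("knob",R&(z>.064))
E
```

```text
jig 0.96 [170, 230]
mouth 0.71 [200, 286]
mouth 0.7 [236, 225]
hood 0.86 [173, 229]
hood 0.56 [318, 215]
pad_zone 0.93 [168, 226]
pad_zone 0.45 [318, 214]
pad_zone 0.32 [293, 217]
bolt_tip 0.98 [256, 202]
bolt_knob 0.75 [200, 288]
bolt_knob 0.66 [252, 163]
block_a 0.93 [339, 213]
block_a 0.83 [277, 218]
block_a 0.81 [318, 215]
block_a 0.81 [339, 259]
block_a 0.72 [287, 269]
tin 0.57 [206, 156]
scraper 0.72 [296, 218]
scraper 0.68 [201, 287]
tape 0.82 [324, 151]
tape 0.37 [318, 214]
blk 1396 [320. 215.] rect [515.8 -28.7] [ 85.2 230.8] 24.8 z 37.3
blk 454 [276. 218.] rect [491.2  23.1] [ 49.1 134.6] 80.7 z 37.3
blk 473 [340. 262.] rect [449.7 -39.3] [193.2  49.2] 87.9 z 37.4
blk 487 [291. 271.] rect [434.9   7.7] [91.8 43.6] 71.6 z 37.3
guide 738 [326. 151.] rect [577.8 -12.1] [ 78.9 320.1] 50.9 z 24.8
guide 534 [254. 167.] rect [634.9  60.4] [131.1  29.4] 5.1 z 21.6
guide 436 [209. 210.] rect [546.  144.8] [ 14.9 132.5] 8.3 z 25.8
guide 430 [210. 242.] rect [477.7 125.4] [157.7  53. ] 72.5 z 26.0
guide 556 [224. 288.] rect [397.4 116.3] [83.8 24.9] 89.9 z 25.1
hood 1380 [157. 229.] rect [492.7 164.6] [233.8  83.7] 78.7 z 49.2
knob 756 [200. 148.] rect [551.2 127.2] [275.2  58.1] 17.5 z 75.9
```

View pics/crop0.png

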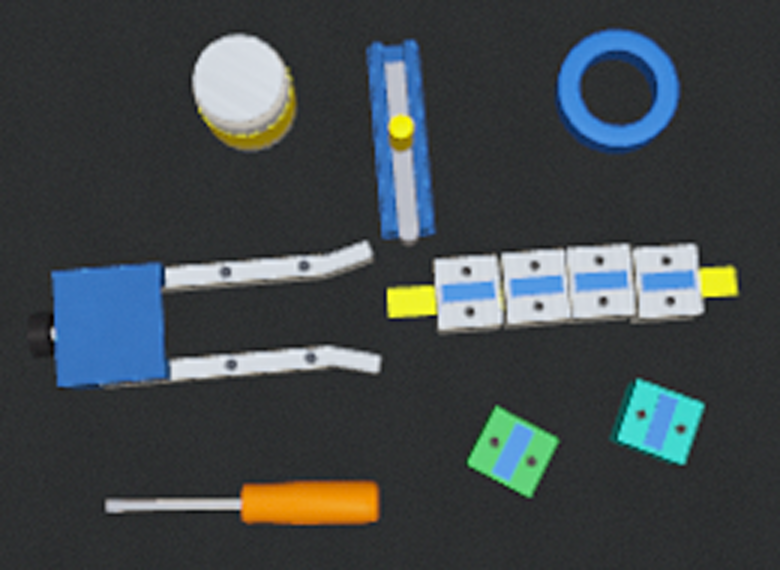

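```bash
python3 - <<'E'
from h import *
from scipy.spatial.transform import Rotation as Ro
o=bot.get_obs(); R=Ro.from_euler("xyz",o["tcp_rot"],degrees=True).as_matrix()
T=np.linalg.inv(bot.get_calibration("wrist")["camera_from_world"])
print("cam in tool",np.round(R.T@(T[:3,3]-o["ee_pos"]),4),"axes (cols x,y,z)",np.round(R.T@T[:3,:3],2).tolist())
D=np.load("top.npz");p=D["p"].astype(int);hsv=cv2.cvtColor(D["p"],cv2.COLOR_BGR2HSV)
# pixel lists from crop /3 + (120,120)
def cp(u,v,z): return np.round(px2w("top",120+(u-1)/3,120+(v-1)/3,z)*1000,1)[:2]
F={"guideL far (hood)":(165,290,.025),"guideL bend":(322,277,.025),"guideL mouth":(371,260,.025),
"guideR hood":(170,361,.025),"guideR bend":(332,347,.025),"guideR mouth":(380,352,.025),
"hoodfrontL":(162,263,.048),"hoodfrontR":(168,383,.048),"knob":(401,126,.071),
"shoe front L":(383,238,.02),"shoe frontR":(434,235,.02),"shoe back L":(368,45,.02),"shoe back R":(416,42,.02),"tip":(408,240,.029)}
for k,v in F.items(): print(k,cp(*v))
# blocks by stripes
m=(hsv[...,0]>98)&(hsv[...,0]<115)&(hsv[...,1]>90)&(hsv[...,2]>140); m[:190]=0;m[:,:255]=0;m[240:]=0
n,l,s,c=cv2.connectedComponentsWithStats(m.astype(np.uint8))
for i in range(1,n):
    if s[i,4]<15: continue
    print("stripe",s[i,4],np.round(c[i],1),np.round(px2w("top",*c[i],.036)*1000,1)[:2])
for q in [(466,271),(470,312),(534,266),(539,308),(599,261),(602,303),(666,261),(670,301)]: print("dot",cp(*q,.036))
E
```

```text
cam in tool [ 7.140e-02  1.000e-04 -1.311e-01] axes (cols x,y,z) [[0.0, -0.96, -0.28], [1.0, 0.0, 0.0], [-0.0, -0.28, 0.96]]
guideL far (hood) [533.2 211.3]
guideL bend [541.7 111.5]
guideL mouth [552.8  80.2]
guideR hood [488.1 206.6]
guideR bend [497.  104.5]
guideR mouth [493.8  74.1]
hoodfrontL [547.3 209.6]
hoodfrontR [473.1 203.4]
knob [630.  61.]
shoe front L [567.9  72.6]
shoe frontR [570.   39.6]
shoe back L [697.9  83.3]
shoe back R [700.2  51.4]
tip [565.2  56.5]
stripe 31 [261.5 192.9] [577.3  45.3]
stripe 98 [319.9 213.1] [538.5 -66. ]
stripe 102 [342.2 213.1] [ 538.6 -108.7]
stripe 101 [298.4 214.8] [535.3 -24.9]
stripe 103 [275.8 216.7] [531.4  18.1]
dot [544.3  19.6]
dot [518.2  17.2]
dot [547.6 -23.6]
dot [520.8 -26.4]
dot [550.9 -65.2]
dot [524.  -66.5]
dot [ 550.9 -108. ]
dot [ 525.3 -109.8]
```

{"api": "play_rows", "payload": {
  "targets": [
    {"fingers": 1,"x": -0.03,"y": -0.025,"z": 0,"wz": 4},
    {"fingers": 1,"x": -0.06,"y": -0.05,"z": 0,"wz": 8},
    {"fingers": 1,"x": -0.522,"y": -0.43,"z": -0.01,"wz": 70.1},
    {"fingers": 1,"x": -0.522,"y": -0.43,"z": -0.01,"wz": 70.1},
    {"fingers": 1,"x": -0.522,"y": -0.43,"z": -0.01,"wz": 70.1},
    {"fingers": 1,"x": -0.522,"y": -0.43,"z": -0.01,"wz": 70.1},
    {"fingers": 1,"x": -0.522,"y": -0.43,"z": -0.01,"wz": 70.1},
    {"fingers": 1,"x": -0.522,"y": -0.43,"z": -0.01,"wz": 70.1},
    {"fingers": 1,"x": -0.522,"y": -0.43,"z": -0.01,"wz": 70.1},
    {"fingers": 1,"x": -0.522,"y": -0.43,"z": -0.01,"wz": 70.1},
    {"fingers": 1,"x": -0.522,"y": -0.43,"z": -0.01,"wz": 70.1},
    {"fingers": 1,"x": -0.522,"y": -0.43,"z": -0.01,"wz": 70.1},
    {"fingers": 1,"x": -0.522,"y": -0.43,"z": -0.01,"wz": 70.1},
    {"fingers": 1,"x": -0.522,"y": -0.43,"z": -0.01,"wz": 70.1},
    {"fingers": 1,"x": -0.522,"y": -0.43,"z": -0.01,"wz": 70.1},
    {"fingers": 1,"x": -0.522,"y": -0.43,"z": -0.01,"wz": 70.1},
    {"fingers": 1,"x": -0.522,"y": -0.43,"z": -0.01,"wz": 70.1},
    {"fingers": 1,"x": -0.522,"y": -0.43,"z": -0.01,"wz": 70.1},
    {"fingers": 1,"x": -0.522,"y": -0.43,"z": -0.01,"wz": 70.1},
    {"fingers": 1,"x": -0.522,"y": -0.43,"z": -0.01,"wz": 70.1}
  ]
}}

```text
$.targets[0]: bad value
```

```bash
python3 - <<'E'
from h import *
o=bot.get_obs();print(o["time"],o["ee_pos"],o["tcp_rot"],o["q"],o["wrist_force"])
import json
c=bot.get_calibration("wrist");p,d=bot.camera("wrist");np.savez("w1.npz",p=p,d=d,W=cloud("wrist",p,d));cv2.imwrite("pics/w1.png",p)
cv2.imwrite("pics/w1b.png",cv2.resize(p,(780,585),interpolation=cv2.INTER_CUBIC))
E
```

```text
0.7 [0.14235084 0.5312748  0.24229068] [ 1.79998841e+02 -6.58121368e-04  1.65000801e+02] [7.50000555e+01 4.98025114e+00 1.00803900e+01 9.50989797e+01
 6.58136459e-04 8.99992541e+01] [ 0.2675542  -1.04726713 -0.11671967]
```

View pics/w1b.png

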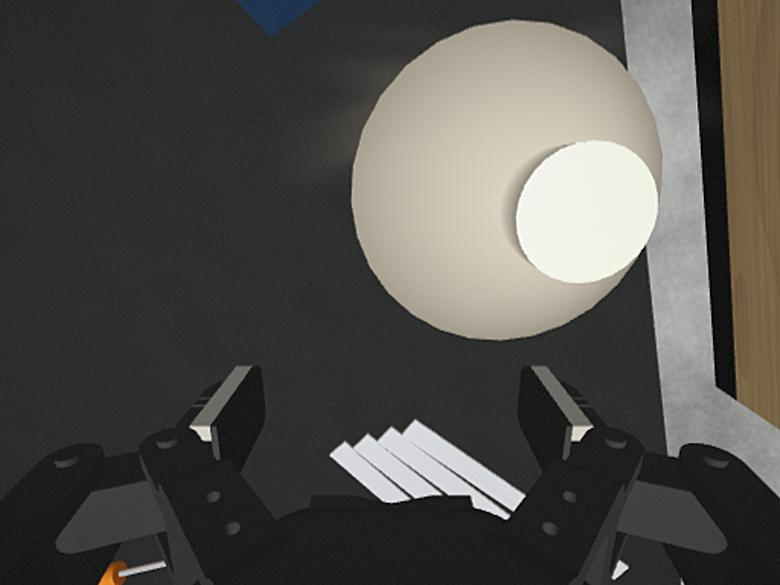

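{"api": "play_rows", "payload": {
  "targets": [
    {"fingers": 1,"x": -0.03,"y": -0.025,"z": 0,"wx": 0,"wy": 0,"wz": 4},
    {"fingers": 1,"x": -0.06,"y": -0.05,"z": 0,"wx": 0,"wy": 0,"wz": 8},
    {"fingers": 1,"x": -0.522,"y": -0.43,"z": -0.01,"wx": 0,"wy": 0,"wz": 70.1},
    {"fingers": 1,"x": -0.522,"y": -0.43,"z": -0.01,"wx": 0,"wy": 0,"wz": 70.1},
    {"fingers": 1,"x": -0.522,"y": -0.43,"z": -0.01,"wx": 0,"wy": 0,"wz": 70.1},
    {"fingers": 1,"x": -0.522,"y": -0.43,"z": -0.01,"wx": 0,"wy": 0,"wz": 70.1},
    {"fingers": 1,"x": -0.522,"y": -0.43,"z": -0.01,"wx": 0,"wy": 0,"wz": 70.1},
    {"fingers": 1,"x": -0.522,"y": -0.43,"z": -0.01,"wx": 0,"wy": 0,"wz": 70.1},
    {"fingers": 1,"x": -0.522,"y": -0.43,"z": -0.01,"wx": 0,"wy": 0,"wz": 70.1},
    {"fingers": 1,"x": -0.522,"y": -0.43,"z": -0.01,"wx": 0,"wy": 0,"wz": 70.1},
    {"fingers": 1,"x": -0.522,"y": -0.43,"z": -0.01,"wx": 0,"wy": 0,"wz": 70.1},
    {"fingers": 1,"x": -0.522,"y": -0.43,"z": -0.01,"wx": 0,"wy": 0,"wz": 70.1},
    {"fingers": 1,"x": -0.522,"y": -0.43,"z": -0.01,"wx": 0,"wy": 0,"wz": 70.1},
    {"fingers": 1,"x": -0.522,"y": -0.43,"z": -0.01,"wx": 0,"wy": 0,"wz": 70.1},
    {"fingers": 1,"x": -0.522,"y": -0.43,"z": -0.01,"wx": 0,"wy": 0,"wz": 70.1},
    {"fingers": 1,"x": -0.522,"y": -0.43,"z": -0.01,"wx": 0,"wy": 0,"wz": 70.1},
    {"fingers": 1,"x": -0.522,"y": -0.43,"z": -0.01,"wx": 0,"wy": 0,"wz": 70.1},
    {"fingers": 1,"x": -0.522,"y": -0.43,"z": -0.01,"wx": 0,"wy": 0,"wz": 70.1},
    {"fingers": 1,"x": -0.522,"y": -0.43,"z": -0.01,"wx": 0,"wy": 0,"wz": 70.1},
    {"fingers": 1,"x": -0.522,"y": -0.43,"z": -0.01,"wx": 0,"wy": 0,"wz": 70.1}
  ]
}}

```text
time: 2.42
ee_pos: [0.5348, -0.0186, 0.2523]
tcp_rot: [-180.0, -0.0, 94.9]
wrist_force: [0.2, -0.7, -0.4]
opening: 0.0856
```

```bash
python3 - <<'E'
from h import *
o=bot.get_obs();print(o["time"],o["ee_pos"],o["tcp_rot"],o["q"],o["wrist_force"])
c=bot.get_calibration("wrist");p,d=bot.camera("wrist");np.savez("w1.npz",p=p,d=d,W=cloud("wrist",p,d));cv2.imwrite("pics/w1.png",p)
cv2.imwrite("pics/w1b.png",cv2.resize(p,(780,585),interpolation=cv2.INTER_CUBIC))
E
```

```text
2.4167 [ 0.53483366 -0.01858299  0.25232771] [-1.79981577e+02 -1.56698384e-02  9.49150721e+01] [-1.99679168e+00  3.17994906e+00  9.29663686e+00  9.61368625e+01
  1.33389041e-02  8.30881314e+01] [ 0.20308417 -0.69308185 -0.38154256]
```

View pics/w1b.png

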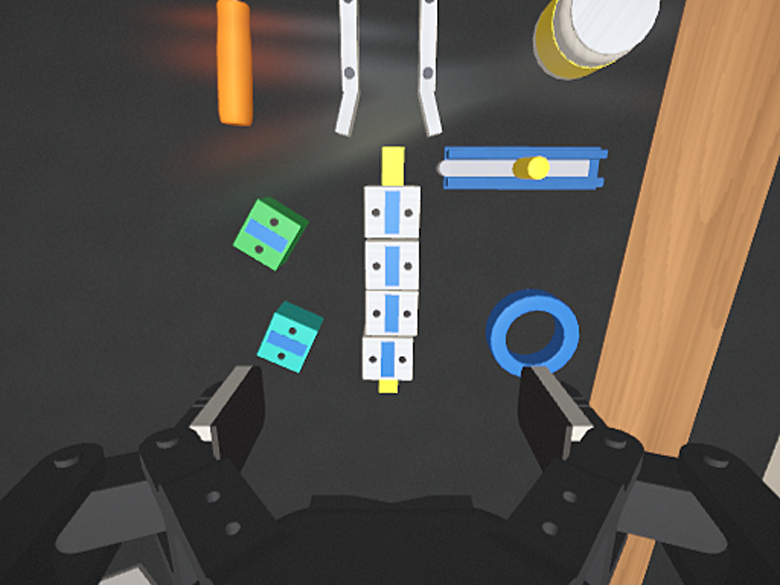

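The wrist view (780 px wide) shows block a at (392,213) down to block d at (388,359), with the mouth between (345,130) and (432,130) and the knob at (538,168). Converting these to jig coordinates.

```bash
cat > meas.py <<'E'
from h import *
def stripes(n,p,lo=(98,90,140),hi=(118,255,255)):
    pass
E
python3 - <<'E'
from h import *
k=512/780
def cp(u,v,z): return px2w("wrist",(u+.5)*k-.5,(v+.5)*k-.5,z)[:2]*1000
L=[cp(358,10,.025),cp(358,90,.025)];Rr=[cp(419,10,.025),cp(418,90,.025)]
th=[np.degrees(np.arctan2(*(a[0]-a[1])[::-1])) for a in (L,Rr)]; print("guides",L,Rr,"dir",th)
mid=(L[0]+L[1]+Rr[0]+Rr[1])/4
for kk,v in {"mouthL":(354,133,.025),"mouthR":(424,136,.025),"knob":(538,168,.071),"tip":(437,169,.029),"shoe1":(445,188,.02),"shoe2":(445,148,.02),"shoe3":(603,187,.02)}.items(): print(kk,cp(*v).round(1))
# jig frame guess
for dirn in (94.9,):
    ex=np.array([np.cos(np.radians(dirn)),np.sin(np.radians(dirn))]);ey=np.array([-ex[1],ex[0]])
    kn=cp(538,168,.071)
    # x from knob, y from guides mid
    x0=kn@ex+168.5; y0=mid@ey; y0k=kn@ey+105
    print("origin",x0*ex+y0*ey,"y via guides",y0,"via knob",y0k)
    dots=[[(376,212),(408,212)],[(376,266),(408,266)],[(376,314),(407,314)],[(372,359),(402,360)]]
    for b,(a,c) in zip("abcd",dots):
        A,C=cp(*a,.036),cp(*c,.036);m=(A+C)/2;w=C-A
        print(b,m.round(1),"jig",round(m@ex-x0,1),round(m@ey-y0,1),"yaw err",round(np.degrees(np.arctan2(-w@ex,-w@ey)),1) if 0 else round(np.degrees(np.arctan2(w@ex,-(w@ey))),1),np.linalg.norm(w).round(1))
E
```

```text
guides [array([494.77735069, 161.65784235]), array([498.2922294 , 108.53787647])] [array([538.9516979 , 165.52053155]), array([543.79852562, 112.51926491])] dir [np.float64(93.7856683582774), np.float64(95.22501712133581)]
mouthL [497.2  77.6]
mouthR [551.9  80.2]
knob [630.2  62.7]
tip [564.6  56.4]
shoe1 [573.7  42.2]
shoe2 [570.  73.]
shoe3 [702.5  54.3]
origin [511.69893927 221.69659217] y via guides -528.7654719849428 via knob -528.2464920497806
a [532.   20.6] jig -202.1 -3.1 yaw err 0.1 25.5
b [535.9 -23.2] jig -246.0 -3.2 yaw err 0.1 26.4
c [539.1 -64.7] jig -287.7 -2.9 yaw err 0.1 26.4
d [ 538.9 -107.1] jig -329.9 1.0 yaw err -2.0 26.4
```

{"api": "play_rows", "payload": {
  "grip_force": 20,
  "targets": [
    {"fingers": 0.45,"x": -0.0894,"y": -0.0033,"z": 0,"wx": 0,"wy": 0,"wz": 0},
    {"fingers": 0.45,"x": -0.0894,"y": -0.0033,"z": 0.0,"wx": 0,"wy": 0,"wz": 0},
    {"fingers": 0.45,"x": -0.0894,"y": -0.0033,"z": 0.04,"wx": 0,"wy": 0,"wz": 0},
    {"fingers": 0.45,"x": -0.0894,"y": -0.0033,"z": 0.08,"wx": 0,"wy": 0,"wz": 0},
    {"fingers": 0.45,"x": -0.0894,"y": -0.0033,"z": 0.12,"wx": 0,"wy": 0,"wz": 0},
    {"fingers": 0.45,"x": -0.0894,"y": -0.0033,"z": 0.15,"wx": 0,"wy": 0,"wz": 0},
    {"fingers": 0.45,"x": -0.0894,"y": -0.0033,"z": 0.165,"wx": 0,"wy": 0,"wz": 0},
    {"fingers": 0.45,"x": -0.0894,"y": -0.0033,"z": 0.165,"wx": 0,"wy": 0,"wz": 0},
    {"fingers": 0.45,"x": -0.0894,"y": -0.0033,"z": 0.165,"wx": 0,"wy": 0,"wz": 0}
  ]
}}

```text
time: 3.22
ee_pos: [0.5392, -0.1074, 0.0876]
tcp_rot: [-180.0, -0.0, 95.0]
wrist_force: [0.5, 1.0, 0.2]
opening: 0.0617
```

```bash
python3 - <<'E'
from h import *
o=bot.get_obs();print(o["time"],o["ee_pos"],o["tcp_rot"],o["opening"])
p,d=bot.camera("wrist");cv2.imwrite("pics/w2.png",p)
p,d=bot.camera("side");cv2.imwrite("pics/s2.png",cv2.resize(p[80:340,100:450],None,fx=2,fy=2))
E
```

```text
3.2167 [ 0.53921201 -0.10742609  0.08763043] [-1.79973994e+02 -1.27945804e-02  9.49871903e+01] 0.06173388343300368
```

View pics/w2.png

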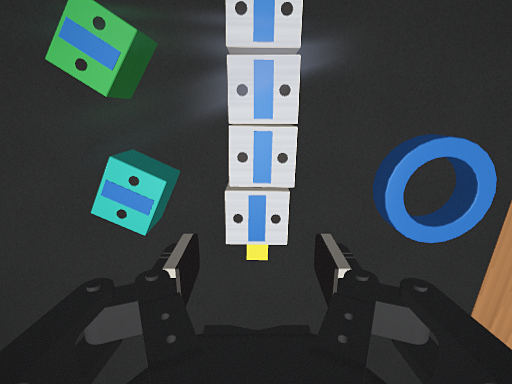

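View pics/s2.png

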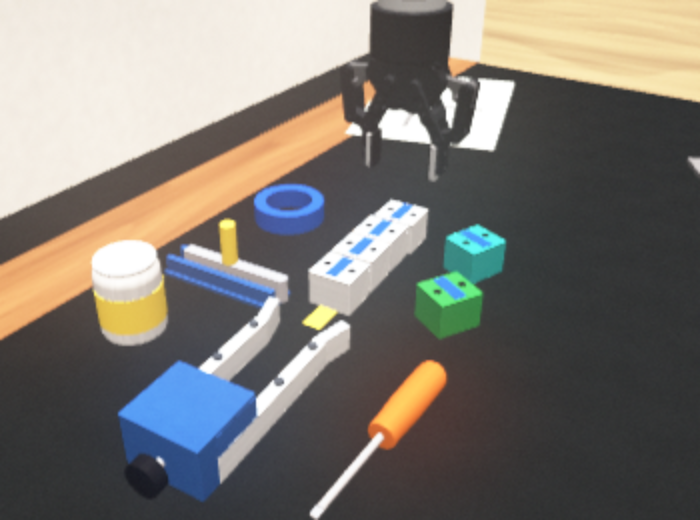

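{"api": "play_rows", "payload": {
  "grip_force": 20,
  "targets": [
    {"fingers": 0.45,"x": 0,"y": 0,"z": 0.03,"wx": 0,"wy": 0,"wz": 0},
    {"fingers": 0.45,"x": 0,"y": 0,"z": 0.05,"wx": 0,"wy": 0,"wz": 0},
    {"fingers": 0.45,"x": 0,"y": 0,"z": 0.0615,"wx": 0,"wy": 0,"wz": 0},
    {"fingers": 0.3,"x": 0,"y": 0,"z": 0.0615,"wx": 0,"wy": 0,"wz": 0},
    {"fingers": 0.2,"x": 0,"y": 0,"z": 0.0615,"wx": 0,"wy": 0,"wz": 0},
    {"fingers": 0.1,"x": 0,"y": 0,"z": 0.0615,"wx": 0,"wy": 0,"wz": 0},
    {"fingers": 0.03,"x": 0,"y": 0,"z": 0.0615,"wx": 0,"wy": 0,"wz": 0},
    {"fingers": -0.03,"x": 0,"y": 0,"z": 0.0615,"wx": 0,"wy": 0,"wz": 0},
    {"fingers": -0.03,"x": 0,"y": 0,"z": 0.0615,"wx": 0,"wy": 0,"wz": 0},
    {"fingers": -0.03,"x": 0,"y": 0,"z": 0.0615,"wx": 0,"wy": 0,"wz": 0}
  ]
}}

```text
time: 4.15
ee_pos: [0.5406, -0.1087, 0.0276]
tcp_rot: [179.9, 0.0, 94.9]
wrist_force: [-0.8, 0.3, 7.8]
opening: 0.0438
```

```bash
python3 - <<'E'
from h import *
o=bot.get_obs();print(o["time"],o["ee_pos"],o["tcp_rot"],o["opening"],o["wrist_force"])
p,d=bot.camera("wrist");cv2.imwrite("pics/w3.png",p)
E
```

```text
4.15 [ 0.54058132 -0.10874414  0.02763085] [1.79851253e+02 4.18231519e-02 9.48960312e+01] 0.04383725604786808 [-0.76175801  0.28242987  7.83666556]
```

View pics/w3.png

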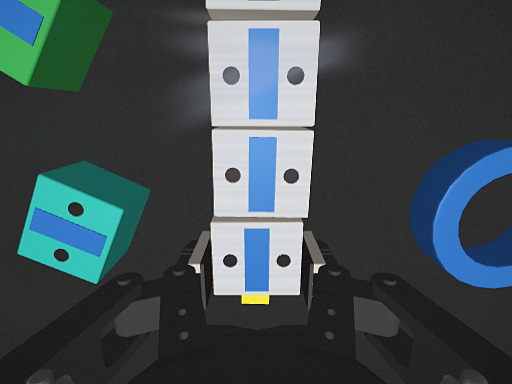

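{"api": "play_rows", "payload": {
  "targets": [
    {"fingers": 0.35,"x": 0,"y": 0,"z": -0.001,"wx": 0,"wy": 0,"wz": 0},
    {"fingers": 0.35,"x": 0,"y": 0,"z": -0.001,"wx": 0,"wy": 0,"wz": 0},
    {"fingers": 0.35,"x": 0,"y": 0,"z": -0.001,"wx": 0,"wy": 0,"wz": 0},
    {"fingers": 0.35,"x": 0.01,"y": 0,"z": -0.001,"wx": 0,"wy": 0,"wz": 0},
    {"fingers": 0.35,"x": 0.025,"y": 0,"z": -0.001,"wx": 0,"wy": 0,"wz": 0},
    {"fingers": 0.35,"x": 0.0425,"y": 0,"z": -0.001,"wx": 0,"wy": 0,"wz": 0},
    {"fingers": 0.35,"x": 0.0425,"y": 0,"z": -0.001,"wx": 0,"wy": 0,"wz": 0},
    {"fingers": 0.35,"x": 0.0425,"y": 0,"z": -0.001,"wx": 0,"wy": 0,"wz": 0}
  ]
}}

```text
time: 4.87
ee_pos: [0.5359, -0.0653, 0.0267]
tcp_rot: [-180.0, -0.0, 95.0]
wrist_force: [0.4, -0.2, 0.3]
opening: 0.0572
```

```bash
cat > st.py <<'E'
from h import *
o=bot.get_obs(); P=o["ee_pos"][:2]*1000
th=np.radians(94.9);ex=np.array([np.cos(th),np.sin(th)]);ey=np.array([-ex[1],ex[0]])
f=o["wrist_force"][:2]
print("t",round(o["time"],2),"jig",round(P@ex-176,2),round(P@ey+528,2),"z",round(o["ee_pos"][2]*1000,2),"rot",np.round(o["tcp_rot"],2),"op",round(o["opening"],4),"F jig",np.round([f@ex,f@ey,o["wrist_force"][2]],2))
E
python3 st.py
```

```text
t 4.87 jig -286.79 -0.32 z 26.71 rot [-179.99   -0.     94.99] op 0.0572 F jig [-0.28 -0.42  0.33]
```

{"api": "play_rows", "payload": {
  "targets": [
    {"fingers": 0.2,"x": 0,"y": 0,"z": 0,"wx": 0,"wy": 0,"wz": 0},
    {"fingers": 0.1,"x": 0,"y": 0,"z": 0,"wx": 0,"wy": 0,"wz": 0},
    {"fingers": 0.03,"x": 0,"y": 0,"z": 0,"wx": 0,"wy": 0,"wz": 0},
    {"fingers": -0.03,"x": 0,"y": 0,"z": 0,"wx": 0,"wy": 0,"wz": 0},
    {"fingers": -0.03,"x": 0,"y": 0,"z": 0,"wx": 0,"wy": 0,"wz": 0},
    {"fingers": -0.03,"x": 0,"y": 0,"z": 0,"wx": 0,"wy": 0,"wz": 0},
    {"fingers": 0.35,"x": 0,"y": 0,"z": 0,"wx": 0,"wy": 0,"wz": 0},
    {"fingers": 0.35,"x": 0,"y": 0,"z": 0,"wx": 0,"wy": 0,"wz": 0},
    {"fingers": 0.35,"x": 0,"y": 0,"z": 0,"wx": 0,"wy": 0,"wz": 0},
    {"fingers": 0.35,"x": 0.01,"y": 0,"z": 0,"wx": 0,"wy": 0,"wz": 0},
    {"fingers": 0.35,"x": 0.025,"y": 0,"z": 0,"wx": 0,"wy": 0,"wz": 0},
    {"fingers": 0.35,"x": 0.0413,"y": 0,"z": 0,"wx": 0,"wy": 0,"wz": 0},
    {"fingers": 0.35,"x": 0.0413,"y": 0,"z": 0,"wx": 0,"wy": 0,"wz": 0}
  ]
}}

```text
time: 5.95
ee_pos: [0.532, -0.0226, 0.0266]
tcp_rot: [-180.0, -0.1, 95.0]
wrist_force: [0.7, 0.2, -0.2]
opening: 0.0575
```

```bash
python3 st.py;  python3 - <<'E'
from h import *
p,d=bot.camera("wrist");cv2.imwrite("pics/w4.png",p)
E
```

```text
t 5.95 jig -243.99 -0.09 z 26.61 rot [-1.7997e+02 -5.0000e-02  9.4990e+01] op 0.0575 F jig [ 0.14 -0.67 -0.15]
```

View pics/w4.png

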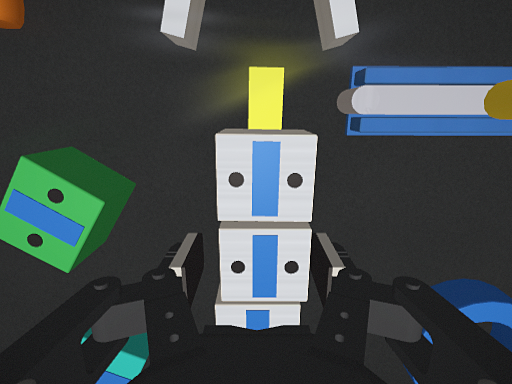

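{"api": "play_rows", "payload": {
  "targets": [
    {"fingers": 0.2,"x": 0,"y": 0.0005,"z": 0,"wx": 0,"wy": 0,"wz": 0},
    {"fingers": 0.1,"x": 0,"y": 0.0005,"z": 0,"wx": 0,"wy": 0,"wz": 0},
    {"fingers": 0.03,"x": 0,"y": 0.0005,"z": 0,"wx": 0,"wy": 0,"wz": 0},
    {"fingers": -0.03,"x": 0,"y": 0.0005,"z": 0,"wx": 0,"wy": 0,"wz": 0},
    {"fingers": -0.03,"x": 0,"y": 0.0005,"z": 0,"wx": 0,"wy": 0,"wz": 0},
    {"fingers": -0.03,"x": 0,"y": 0.0005,"z": 0,"wx": 0,"wy": 0,"wz": 0},
    {"fingers": 0.35,"x": 0,"y": 0.0005,"z": 0,"wx": 0,"wy": 0,"wz": 0},
    {"fingers": 0.35,"x": 0,"y": 0.0005,"z": 0,"wx": 0,"wy": 0,"wz": 0},
    {"fingers": 0.35,"x": 0,"y": 0.0005,"z": 0,"wx": 0,"wy": 0,"wz": 0},
    {"fingers": 0.35,"x": 0.01,"y": 0.0005,"z": 0,"wx": 0,"wy": 0,"wz": 0},
    {"fingers": 0.35,"x": 0.025,"y": 0.0005,"z": 0,"wx": 0,"wy": 0,"wz": 0},
    {"fingers": 0.35,"x": 0.042,"y": 0.0005,"z": 0,"wx": 0,"wy": 0,"wz": 0},
    {"fingers": 0.35,"x": 0.042,"y": 0.0005,"z": 0,"wx": 0,"wy": 0,"wz": 0},
    {"fingers": 0.2,"x": 0.042,"y": 0.0005,"z": 0,"wx": 0,"wy": 0,"wz": 0},
    {"fingers": 0.1,"x": 0.042,"y": 0.0005,"z": 0,"wx": 0,"wy": 0,"wz": 0},
    {"fingers": 0.03,"x": 0.042,"y": 0.0005,"z": 0,"wx": 0,"wy": 0,"wz": 0},
    {"fingers": -0.03,"x": 0.042,"y": 0.0005,"z": 0,"wx": 0,"wy": 0,"wz": 0},
    {"fingers": -0.03,"x": 0.042,"y": 0.0005,"z": 0,"wx": 0,"wy": 0,"wz": 0},
    {"fingers": -0.03,"x": 0.042,"y": 0.0005,"z": 0,"wx": 0,"wy": 0,"wz": 0}
  ]
}}

```text
time: 7.58
ee_pos: [0.5296, 0.0165, 0.027]
tcp_rot: [180.0, 0.0, 94.9]
wrist_force: [0.6, 1.4, 2.8]
opening: 0.0433
```

```bash
python3 st.py
```

```text
t 7.58 jig -204.78 -1.03 z 26.99 rot [179.98   0.    94.87] op 0.0433 F jig [ 1.35 -0.68  2.77]
```

{"api": "play_rows", "payload": {
  "targets": [
    {"fingers": 0.35,"x": 0,"y": 0,"z": 0,"wx": 0,"wy": 0,"wz": 0},
    {"fingers": 0.35,"x": 0,"y": 0,"z": 0,"wx": 0,"wy": 0,"wz": 0},
    {"fingers": 0.35,"x": 0,"y": 0,"z": 0,"wx": 0,"wy": 0,"wz": 0},
    {"fingers": 0.35,"x": 0,"y": 0,"z": -0.03,"wx": 0,"wy": 0,"wz": 0},
    {"fingers": 0.35,"x": 0,"y": 0,"z": -0.07,"wx": 0,"wy": 0,"wz": 0},
    {"fingers": 0.0,"x": -0.03,"y": 0,"z": -0.1,"wx": 0,"wy": 0,"wz": 0},
    {"fingers": -0.65,"x": -0.07,"y": 0,"z": -0.1,"wx": 0,"wy": 0,"wz": 0},
    {"fingers": -0.65,"x": -0.11,"y": 0,"z": -0.1,"wx": 0,"wy": 0,"wz": 0},
    {"fingers": -0.65,"x": -0.15,"y": 0,"z": -0.1,"wx": 0,"wy": 0,"wz": 0},
    {"fingers": -0.65,"x": -0.17,"y": 0,"z": -0.1,"wx": 0,"wy": 0,"wz": 0},
    {"fingers": -0.65,"x": -0.17,"y": 0,"z": -0.1,"wx": 0,"wy": 0,"wz": 0},
    {"fingers": -0.65,"x": -0.17,"y": 0,"z": -0.1,"wx": 0,"wy": 0,"wz": 0}
  ]
}}

```text
time: 8.58
ee_pos: [0.5436, -0.1536, 0.1264]
tcp_rot: [-180.0, -0.0, 94.8]
wrist_force: [0.4, -0.8, -0.2]
opening: 0.0152
```

```bash
python3 st.py; python3 - <<'E'
from h import *
p,d=bot.camera("wrist");np.savez("w5.npz",p=p);cv2.imwrite("pics/w5.png",cv2.resize(p,(780,585),interpolation=cv2.INTER_CUBIC))
p,d=bot.camera("top");cv2.imwrite("pics/t5.png",cv2.resize(p[120:310,120:380],None,fx=3,fy=3,interpolation=cv2.INTER_CUBIC))
E
```

```text
t 8.58 jig -375.49 -0.48 z 126.36 rot [-1.7996e+02 -2.0000e-02  9.4760e+01] op 0.0152 F jig [-0.78 -0.3  -0.22]
```

View pics/w5.png

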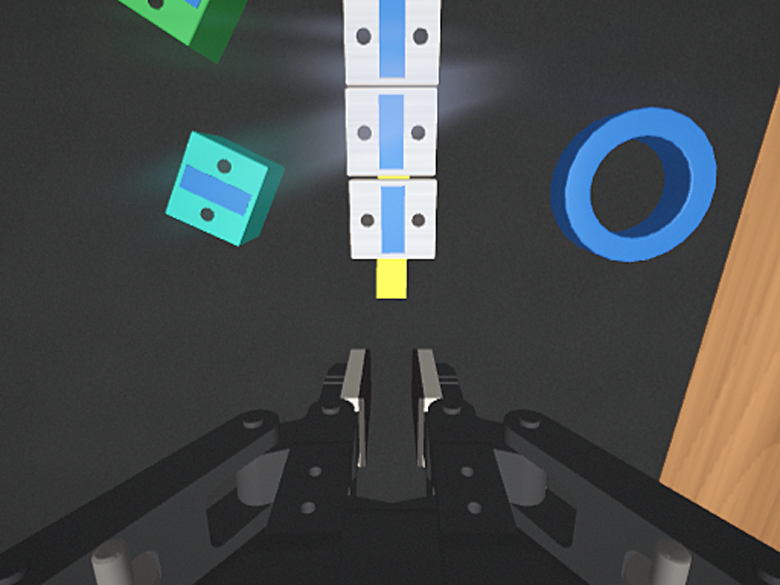

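View pics/t5.png

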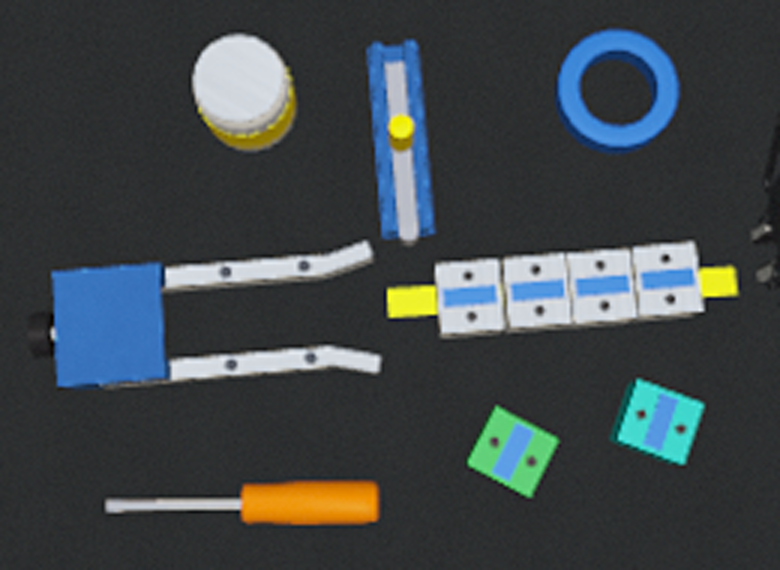

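{"api": "play_rows", "payload": {
  "targets": [
    {"fingers": -0.65,"x": 0,"y": 0,"z": 0.03,"wx": 0,"wy": 0,"wz": 0},
    {"fingers": -0.65,"x": 0,"y": 0,"z": 0.06,"wx": 0,"wy": 0,"wz": 0},
    {"fingers": -0.65,"x": 0,"y": 0,"z": 0.09,"wx": 0,"wy": 0,"wz": 0},
    {"fingers": -0.65,"x": 0,"y": 0,"z": 0.102,"wx": 0,"wy": 0,"wz": 0},
    {"fingers": -0.65,"x": 0,"y": 0,"z": 0.106,"wx": 0,"wy": 0,"wz": 0},
    {"fingers": -0.65,"x": 0,"y": 0,"z": 0.106,"wx": 0,"wy": 0,"wz": 0},
    {"fingers": -0.65,"x": 0,"y": 0,"z": 0.106,"wx": 0,"wy": 0,"wz": 0}
  ]
}}

```text
time: 9.27
ee_pos: [0.5448, -0.1523, 0.0224]
tcp_rot: [179.9, 0.0, 94.9]
wrist_force: [0.7, -0.3, 0.1]
opening: 0.0151
```

```bash
python3 st.py; python3 - <<'E'
from h import *
p,d=bot.camera("wrist");cv2.imwrite("pics/w6.png",p)
p,d=bot.camera("side");cv2.imwrite("pics/s6.png",cv2.resize(p[80:340,100:450],None,fx=2,fy=2))
E
```

```text
t 9.27 jig -374.3 -1.75 z 22.42 rot [1.799e+02 4.000e-02 9.494e+01] op 0.0151 F jig [-0.35 -0.64  0.13]
```

View pics/w6.png

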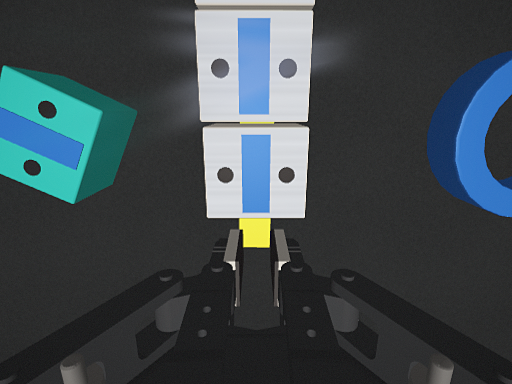

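View pics/s6.png

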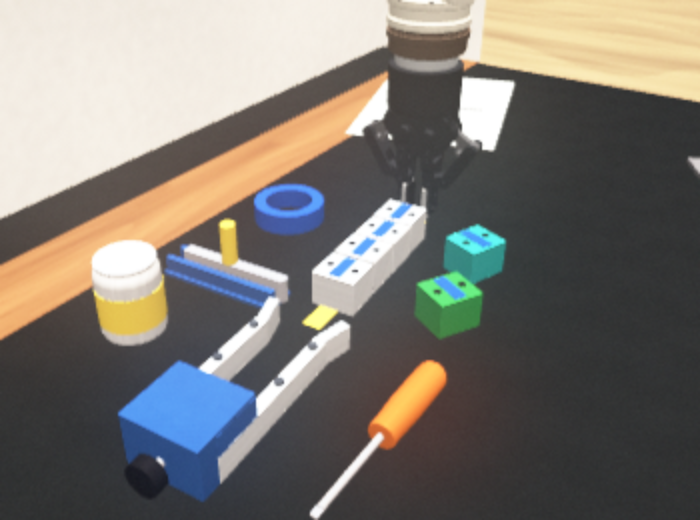

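{"api": "play_rows", "payload": {
  "targets": [
    {"fingers": -0.4,"x": 0,"y": 0,"z": 0,"wx": 0,"wy": 0,"wz": 0},
    {"fingers": -0.4,"x": 0.004,"y": -0.0005,"z": 0,"wx": 0,"wy": 0,"wz": 0},
    {"fingers": -0.4,"x": 0.008,"y": -0.0005,"z": 0,"wx": 0,"wy": 0,"wz": 0},
    {"fingers": -0.4,"x": 0.01,"y": -0.0005,"z": 0,"wx": 0,"wy": 0,"wz": 0},
    {"fingers": -0.4,"x": 0.012,"y": -0.0005,"z": 0,"wx": 0,"wy": 0,"wz": 0},
    {"fingers": -0.4,"x": 0.014,"y": -0.0005,"z": 0,"wx": 0,"wy": 0,"wz": 0},
    {"fingers": -0.4,"x": 0.016,"y": -0.0005,"z": 0,"wx": 0,"wy": 0,"wz": 0},
    {"fingers": -0.4,"x": 0.018,"y": -0.0005,"z": 0,"wx": 0,"wy": 0,"wz": 0},
    {"fingers": -0.4,"x": 0.02,"y": -0.0005,"z": 0,"wx": 0,"wy": 0,"wz": 0},
    {"fingers": -0.4,"x": 0.023,"y": -0.0005,"z": 0,"wx": 0,"wy": 0,"wz": 0},
    {"fingers": -0.4,"x": 0.026,"y": -0.0005,"z": 0,"wx": 0,"wy": 0,"wz": 0},
    {"fingers": -0.4,"x": 0.029,"y": -0.0005,"z": 0,"wx": 0,"wy": 0,"wz": 0},
    {"fingers": -0.4,"x": 0.032,"y": -0.0005,"z": 0,"wx": 0,"wy": 0,"wz": 0}
  ]
}}

```text
time: 10.45
ee_pos: [0.5407, -0.1205, 0.0208]
tcp_rot: [180.0, 0.0, 94.9]
wrist_force: [0.1, -2.7, 1.5]
opening: 0.0256
```

```bash
python3 st.py; python3 - <<'E'
from h import *
p,d=bot.camera("wrist");cv2.imwrite("pics/w7.png",p)
p,d=bot.camera("top");cv2.imwrite("pics/t7.png",cv2.resize(p[120:310,120:380],None,fx=3,fy=3,interpolation=cv2.INTER_CUBIC))
E
```

```text
t 10.45 jig -342.26 -0.39 z 20.82 rot [1.800e+02 1.000e-02 9.489e+01] op 0.0256 F jig [-2.69  0.09  1.48]
```

View pics/w7.png

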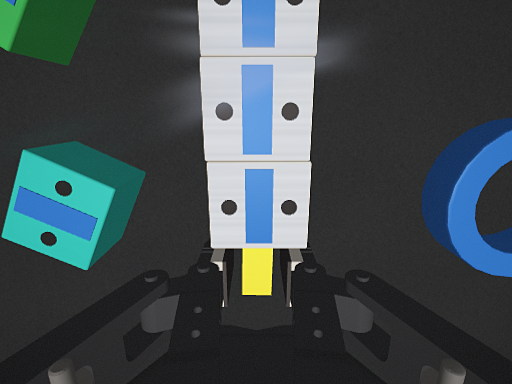

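View pics/t7.png

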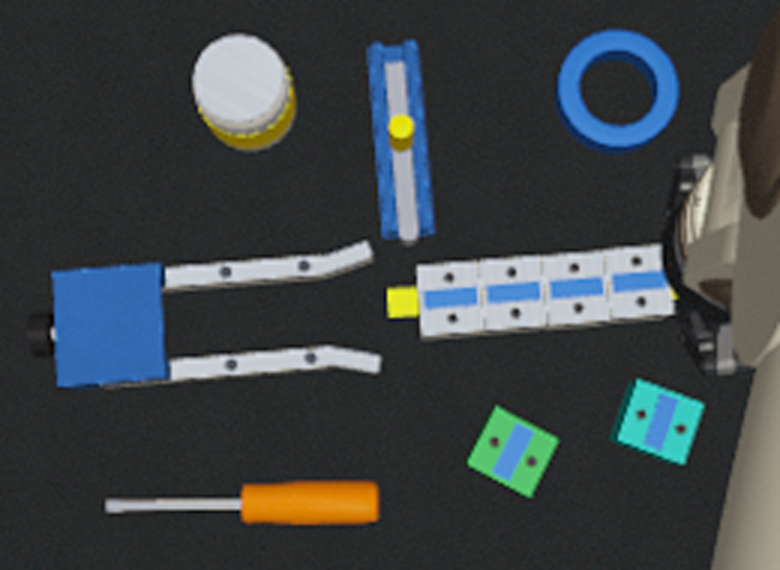

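{"api": "play_rows", "payload": {
  "targets": [
    {"fingers": -0.4,"x": 0.003,"y": 0,"z": 0,"wx": 0,"wy": 0,"wz": 0},
    {"fingers": -0.4,"x": 0.006,"y": 0,"z": 0,"wx": 0,"wy": 0,"wz": 0},
    {"fingers": -0.4,"x": 0.009,"y": 0,"z": 0,"wx": 0,"wy": 0,"wz": 0},
    {"fingers": -0.4,"x": 0.012,"y": 0,"z": 0,"wx": 0,"wy": 0,"wz": 0},
    {"fingers": -0.4,"x": 0.015,"y": 0,"z": 0,"wx": 0,"wy": 0,"wz": 0},
    {"fingers": -0.4,"x": 0.018,"y": 0,"z": 0,"wx": 0,"wy": 0,"wz": 0},
    {"fingers": -0.4,"x": 0.021,"y": 0,"z": 0,"wx": 0,"wy": 0,"wz": 0},
    {"fingers": -0.4,"x": 0.024,"y": 0,"z": 0,"wx": 0,"wy": 0,"wz": 0},
    {"fingers": -0.4,"x": 0.027,"y": 0,"z": 0,"wx": 0,"wy": 0,"wz": 0},
    {"fingers": -0.4,"x": 0.03,"y": 0,"z": 0,"wx": 0,"wy": 0,"wz": 0},
    {"fingers": -0.4,"x": 0.033,"y": 0,"z": 0,"wx": 0,"wy": 0,"wz": 0},
    {"fingers": -0.4,"x": 0.036,"y": 0,"z": 0,"wx": 0,"wy": 0,"wz": 0},
    {"fingers": -0.4,"x": 0.039,"y": 0,"z": 0,"wx": 0,"wy": 0,"wz": 0},
    {"fingers": -0.4,"x": 0.042,"y": 0,"z": 0,"wx": 0,"wy": 0,"wz": 0},
    {"fingers": -0.4,"x": 0.045,"y": 0,"z": 0,"wx": 0,"wy": 0,"wz": 0}
  ]
}}

```text
time: 11.8
ee_pos: [0.5368, -0.0756, 0.0208]
tcp_rot: [-180.0, 0.0, 94.9]
wrist_force: [0.2, -3.1, 0.0]
opening: 0.0257
```

```bash
python3 st.py; python3 - <<'E'
from h import *
p,d=bot.camera("wrist");cv2.imwrite("pics/w8.png",p)
p,d=bot.camera("top");cv2.imwrite("pics/t8.png",cv2.resize(p[120:310,120:380],None,fx=3,fy=3,interpolation=cv2.INTER_CUBIC))
E
```

```text
t 11.8 jig -297.17 -0.34 z 20.75 rot [-180.     0.    94.9] op 0.0257 F jig [-3.05  0.1   0.01]
```

View pics/t8.png

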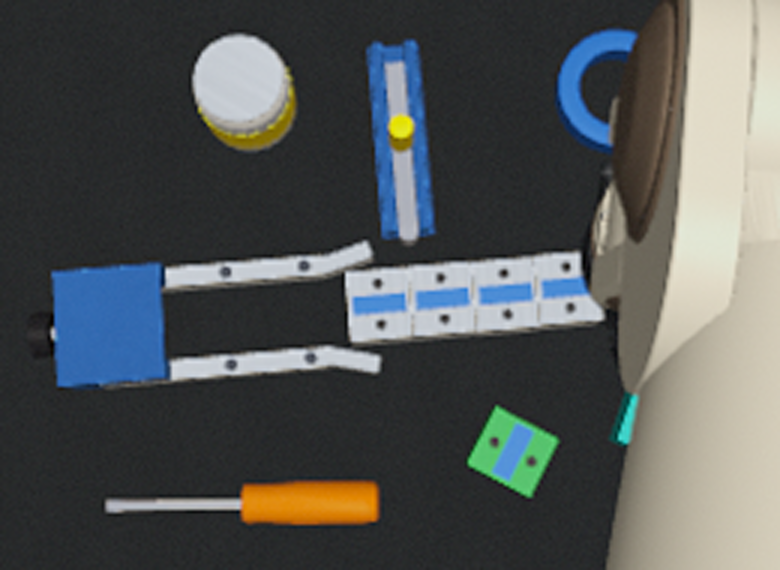

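Block a is at (380,303) and is entering the flare centred, with the push force at about 3 N. Continuing.

{"api": "play_rows", "payload": {
  "targets": [
    {"fingers": -0.4,"x": 0.003,"y": 0,"z": 0,"wx": 0,"wy": 0,"wz": 0},
    {"fingers": -0.4,"x": 0.006,"y": 0,"z": 0,"wx": 0,"wy": 0,"wz": 0},
    {"fingers": -0.4,"x": 0.009,"y": 0,"z": 0,"wx": 0,"wy": 0,"wz": 0},
    {"fingers": -0.4,"x": 0.012,"y": 0,"z": 0,"wx": 0,"wy": 0,"wz": 0},
    {"fingers": -0.4,"x": 0.015,"y": 0,"z": 0,"wx": 0,"wy": 0,"wz": 0},
    {"fingers": -0.4,"x": 0.018,"y": 0,"z": 0,"wx": 0,"wy": 0,"wz": 0},
    {"fingers": -0.4,"x": 0.021,"y": 0,"z": 0,"wx": 0,"wy": 0,"wz": 0},
    {"fingers": -0.4,"x": 0.024,"y": 0,"z": 0,"wx": 0,"wy": 0,"wz": 0},
    {"fingers": -0.4,"x": 0.027,"y": 0,"z": 0,"wx": 0,"wy": 0,"wz": 0},
    {"fingers": -0.4,"x": 0.03,"y": 0,"z": 0,"wx": 0,"wy": 0,"wz": 0},
    {"fingers": -0.4,"x": 0.033,"y": 0,"z": 0,"wx": 0,"wy": 0,"wz": 0},
    {"fingers": -0.4,"x": 0.036,"y": 0,"z": 0,"wx": 0,"wy": 0,"wz": 0},
    {"fingers": -0.4,"x": 0.039,"y": 0,"z": 0,"wx": 0,"wy": 0,"wz": 0},
    {"fingers": -0.4,"x": 0.042,"y": 0,"z": 0,"wx": 0,"wy": 0,"wz": 0},
    {"fingers": -0.4,"x": 0.045,"y": 0,"z": 0,"wx": 0,"wy": 0,"wz": 0}
  ]
}}

```text
time: 13.15
ee_pos: [0.5329, -0.0307, 0.0208]
tcp_rot: [-180.0, 0.0, 94.9]
wrist_force: [-0.4, -2.3, -0.9]
opening: 0.0254
```

```bash
python3 st.py; python3 - <<'E'
from h import *
p,d=bot.camera("wrist");cv2.imwrite("pics/w9.png",p)
p,d=bot.camera("top");cv2.imwrite("pics/t9.png",cv2.resize(p[120:310,120:380],None,fx=3,fy=3,interpolation=cv2.INTER_CUBIC))
E
```

```text
t 13.15 jig -252.15 -0.37 z 20.78 rot [-180.     0.    94.9] op 0.0254 F jig [-2.23  0.61 -0.86]
```

View pics/w9.png

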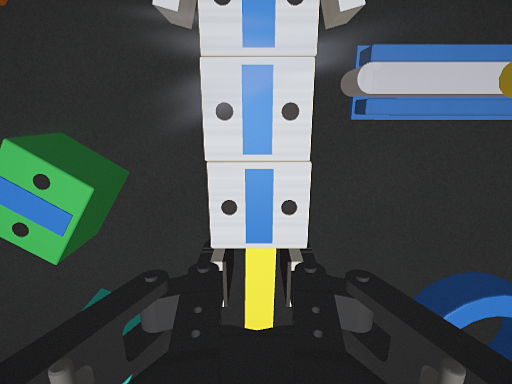

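{"api": "play_rows", "payload": {
  "targets": [
    {"fingers": -0.4,"x": 0.003,"y": 0,"z": 0,"wx": 0,"wy": 0,"wz": 0},
    {"fingers": -0.4,"x": 0.006,"y": 0,"z": 0,"wx": 0,"wy": 0,"wz": 0},
    {"fingers": -0.4,"x": 0.009,"y": 0,"z": 0,"wx": 0,"wy": 0,"wz": 0},
    {"fingers": -0.4,"x": 0.012,"y": 0,"z": 0,"wx": 0,"wy": 0,"wz": 0},
    {"fingers": -0.4,"x": 0.015,"y": 0,"z": 0,"wx": 0,"wy": 0,"wz": 0},
    {"fingers": -0.4,"x": 0.018,"y": 0,"z": 0,"wx": 0,"wy": 0,"wz": 0},
    {"fingers": -0.4,"x": 0.021,"y": 0,"z": 0,"wx": 0,"wy": 0,"wz": 0},
    {"fingers": -0.4,"x": 0.024,"y": 0,"z": 0,"wx": 0,"wy": 0,"wz": 0},
    {"fingers": -0.4,"x": 0.027,"y": 0,"z": 0,"wx": 0,"wy": 0,"wz": 0},
    {"fingers": -0.4,"x": 0.03,"y": 0,"z": 0,"wx": 0,"wy": 0,"wz": 0},
    {"fingers": -0.4,"x": 0.033,"y": 0,"z": 0,"wx": 0,"wy": 0,"wz": 0},
    {"fingers": -0.4,"x": 0.036,"y": 0,"z": 0,"wx": 0,"wy": 0,"wz": 0},
    {"fingers": -0.4,"x": 0.039,"y": 0,"z": 0,"wx": 0,"wy": 0,"wz": 0},
    {"fingers": -0.4,"x": 0.042,"y": 0,"z": 0,"wx": 0,"wy": 0,"wz": 0},
    {"fingers": -0.4,"x": 0.045,"y": 0,"z": 0,"wx": 0,"wy": 0,"wz": 0},
    {"fingers": -0.4,"x": 0.048,"y": 0,"z": 0,"wx": 0,"wy": 0,"wz": 0},
    {"fingers": -0.4,"x": 0.051,"y": 0,"z": 0,"wx": 0,"wy": 0,"wz": 0},
    {"fingers": -0.4,"x": 0.054,"y": 0,"z": 0,"wx": 0,"wy": 0,"wz": 0},
    {"fingers": -0.4,"x": 0.057,"y": 0,"z": 0,"wx": 0,"wy": 0,"wz": 0}
  ]
}}

```text
time: 14.83
ee_pos: [0.5281, 0.026, 0.0208]
tcp_rot: [-180.0, 0.0, 94.9]
wrist_force: [-0.3, -3.6, 1.5]
opening: 0.0256
```

```bash
python3 st.py; python3 - <<'E'
from h import *
p,d=bot.camera("wrist");cv2.imwrite("pics/w10.png",p)
p,d=bot.camera("top");cv2.imwrite("pics/t10.png",cv2.resize(p[120:310,120:380],None,fx=3,fy=3,interpolation=cv2.INTER_CUBIC))
E
```

```text
t 14.83 jig -195.17 -0.35 z 20.79 rot [-180.     0.    94.9] op 0.0256 F jig [-3.54  0.58  1.5 ]
```

View pics/w10.png

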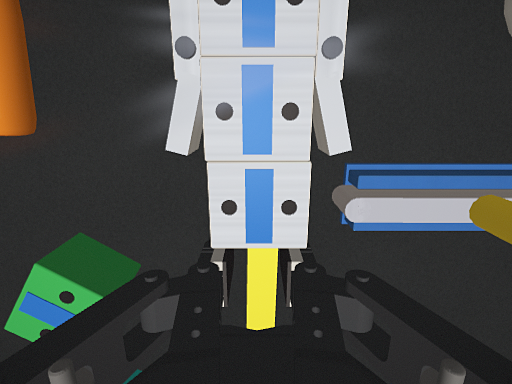

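View pics/t10.png

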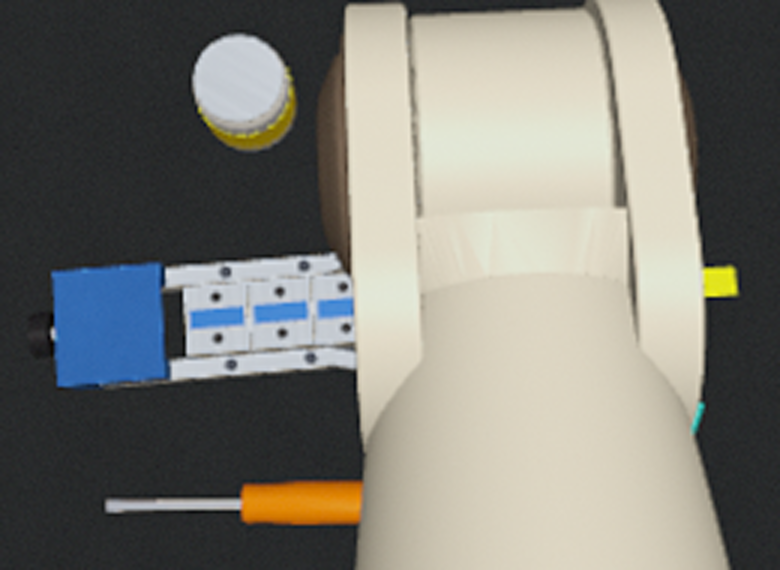

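```bash
python3 - <<'E'
from h import *
p,d=bot.camera("wrist");W=cloud("wrist",p,d)*1000
th=np.radians(94.9);ex=np.array([np.cos(th),np.sin(th)]);ey=np.array([-ex[1],ex[0]])
X=W[...,:2]@ex-176;Y=W[...,:2]@ey+528;Z=W[...,2]
g=np.array(p.max(2)<90)
for z0,z1 in((45,60),(60,75),(75,90),(90,130)):
    m=(Z>z0)&(Z<z1)&(d>0)&(Y<-15)&g
    m[:240]=0
    if m.any(): print(z0,"n",m.sum(),"Ymin",Y[m].min().round(1),"X",X[m].min().round(1),X[m].max().round(1))
m=(p[...,2]>150)&(p[...,1]>100)&(p[...,0]<60)&(Y<-80); print("knob",Y[m].mean(),X[m].mean(),Z[m].max())
for r in range(240,384,24): print([(int(X[r,c]),int(Y[r,c]),int(Z[r,c])) for c in range(300,512,30)])
E
```

```text
45 n 827 Ymin -45.3 X -188.6 -180.1
60 n 4059 Ymin -53.1 X -207.8 -177.7
75 n 5190 Ymin -59.8 X -207.1 -176.4
90 n 5161 Ymin -63.3 X -196.3 -173.7<stdin>:10: RuntimeWarning: Mean of empty slice.
  ret = ret.dtype.type(ret / rcount)
Traceback (most recent call last):
ValueError: zero-size array to reduction operation maximum which has no identity
```

{"api": "play_rows", "payload": {
  "targets": [
    {"fingers": -0.4,"x": 0.002,"y": 0,"z": 0,"wx": 0,"wy": 0,"wz": 0},
    {"fingers": -0.4,"x": 0.004,"y": 0,"z": 0,"wx": 0,"wy": 0,"wz": 0},
    {"fingers": -0.4,"x": 0.006,"y": 0,"z": 0,"wx": 0,"wy": 0,"wz": 0},
    {"fingers": -0.4,"x": 0.008,"y": 0,"z": 0,"wx": 0,"wy": 0,"wz": 0},
    {"fingers": -0.4,"x": 0.01,"y": 0,"z": 0,"wx": 0,"wy": 0,"wz": 0},
    {"fingers": -0.4,"x": 0.012,"y": 0,"z": 0,"wx": 0,"wy": 0,"wz": 0},
    {"fingers": -0.4,"x": 0.014,"y": 0,"z": 0,"wx": 0,"wy": 0,"wz": 0},
    {"fingers": -0.4,"x": 0.0155,"y": 0,"z": 0,"wx": 0,"wy": 0,"wz": 0},
    {"fingers": -0.4,"x": 0.0165,"y": 0,"z": 0,"wx": 0,"wy": 0,"wz": 0},
    {"fingers": -0.4,"x": 0.0175,"y": 0,"z": 0,"wx": 0,"wy": 0,"wz": 0}
  ]
}}

```text
time: 15.82
ee_pos: [0.5265, 0.0433, 0.0207]
tcp_rot: [-180.0, 0.0, 94.9]
wrist_force: [0.1, -2.5, -0.5]
opening: 0.0259
```

{"api": "play_rows", "payload": {
  "targets": [
    {"fingers": -0.4,"x": 0.0005,"y": 0,"z": 0,"wx": 0,"wy": 0,"wz": 0},
    {"fingers": -0.4,"x": 0.001,"y": 0,"z": 0,"wx": 0,"wy": 0,"wz": 0},
    {"fingers": -0.4,"x": 0.0015,"y": 0,"z": 0,"wx": 0,"wy": 0,"wz": 0}
  ]
}}

```text
time: 16.07
ee_pos: [0.5265, 0.0447, 0.0208]
tcp_rot: [-180.0, -0.0, 94.9]
wrist_force: [0.2, -2.8, -2.0]
opening: 0.0256
```

```bash
python3 st.py
```

```text
t 16.07 jig -176.4 -0.35 z 20.75 rot [-180.    -0.    94.9] op 0.0256 F jig [-2.85  0.04 -2.05]
```

{"api": "play_rows", "payload": {
  "targets": [
    {"fingers": -0.4,"x": 0.0005,"y": 0,"z": 0,"wx": 0,"wy": 0,"wz": 0},
    {"fingers": -0.4,"x": 0.001,"y": 0,"z": 0,"wx": 0,"wy": 0,"wz": 0},
    {"fingers": -0.4,"x": 0.0015,"y": 0,"z": 0,"wx": 0,"wy": 0,"wz": 0}
  ]
}}

```text
time: 16.32
ee_pos: [0.5263, 0.0462, 0.0208]
tcp_rot: [-180.0, 0.0, 94.9]
wrist_force: [0.4, -2.0, -1.4]
opening: 0.026
```

{"api": "play_rows", "payload": {
  "targets": [
    {"fingers": -0.4,"x": 0.0005,"y": 0,"z": 0,"wx": 0,"wy": 0,"wz": 0},
    {"fingers": -0.4,"x": 0.001,"y": 0,"z": 0,"wx": 0,"wy": 0,"wz": 0}
  ]
}}

```text
time: 16.48
ee_pos: [0.5263, 0.0472, 0.0208]
tcp_rot: [-180.0, -0.0, 94.9]
wrist_force: [0.1, -3.1, -2.1]
opening: 0.0255
```

{"api": "play_rows", "payload": {
  "targets": [
    {"fingers": -0.4,"x": 0.0005,"y": 0,"z": 0,"wx": 0,"wy": 0,"wz": 0},
    {"fingers": -0.4,"x": 0.001,"y": 0,"z": 0,"wx": 0,"wy": 0,"wz": 0}
  ]
}}

```text
time: 16.65
ee_pos: [0.5262, 0.0482, 0.0208]
tcp_rot: [-180.0, 0.0, 94.9]
wrist_force: [0.3, -1.7, -1.3]
opening: 0.0257
```

{"api": "play_rows", "payload": {
  "targets": [
    {"fingers": -0.4,"x": 0.0005,"y": 0,"z": 0,"wx": 0,"wy": 0,"wz": 0},
    {"fingers": -0.4,"x": 0.001,"y": 0,"z": 0,"wx": 0,"wy": 0,"wz": 0}
  ]
}}

```text
time: 16.82
ee_pos: [0.5261, 0.0492, 0.0208]
tcp_rot: [-180.0, 0.0, 94.9]
wrist_force: [-0.7, -2.6, -1.6]
opening: 0.0252
```

{"api": "play_rows", "payload": {
  "targets": [
    {"fingers": -0.4,"x": 0.0005,"y": 0,"z": 0,"wx": 0,"wy": 0,"wz": 0},
    {"fingers": -0.4,"x": 0.001,"y": 0,"z": 0,"wx": 0,"wy": 0,"wz": 0}
  ]
}}

```text
time: 16.98
ee_pos: [0.526, 0.0502, 0.0208]
tcp_rot: [-180.0, -0.0, 94.9]
wrist_force: [0.1, -2.1, -1.9]
opening: 0.0256
```

{"api": "play_rows", "payload": {
  "targets": [
    {"fingers": -0.4,"x": 0.0005,"y": 0,"z": 0,"wx": 0,"wy": 0,"wz": 0},
    {"fingers": -0.4,"x": 0.001,"y": 0,"z": 0,"wx": 0,"wy": 0,"wz": 0}
  ]
}}

```text
time: 17.15
ee_pos: [0.5259, 0.0512, 0.0208]
tcp_rot: [-180.0, 0.0, 94.9]
wrist_force: [0.1, -2.5, -1.5]
opening: 0.0257
```

{"api": "play_rows", "payload": {
  "targets": [
    {"fingers": -0.4,"x": 0.0005,"y": 0,"z": 0,"wx": 0,"wy": 0,"wz": 0},
    {"fingers": -0.4,"x": 0.001,"y": 0,"z": 0,"wx": 0,"wy": 0,"wz": 0}
  ]
}}

```text
time: 17.32
ee_pos: [0.5258, 0.0522, 0.0208]
tcp_rot: [-180.0, 0.0, 94.9]
wrist_force: [0.6, -2.9, -1.5]
opening: 0.0253
```

{"api": "play_rows", "payload": {
  "targets": [
    {"fingers": -0.4,"x": 0.0005,"y": 0,"z": 0,"wx": 0,"wy": 0,"wz": 0},
    {"fingers": -0.4,"x": 0.001,"y": 0,"z": 0,"wx": 0,"wy": 0,"wz": 0}
  ]
}}

```text
time: 17.48
ee_pos: [0.5257, 0.0532, 0.0208]
tcp_rot: [-180.0, 0.0, 94.9]
wrist_force: [0.4, -1.7, -0.5]
opening: 0.0258
```

{"api": "play_rows", "payload": {
  "targets": [
    {"fingers": -0.4,"x": 0.0005,"y": 0,"z": 0,"wx": 0,"wy": 0,"wz": 0},
    {"fingers": -0.4,"x": 0.001,"y": 0,"z": 0,"wx": 0,"wy": 0,"wz": 0}
  ]
}}

```text
time: 17.65
ee_pos: [0.5257, 0.0542, 0.0208]
tcp_rot: [180.0, -0.0, 94.9]
wrist_force: [1.6, -1.6, -1.3]
opening: 0.0256
```

{"api": "play_rows", "payload": {
  "targets": [
    {"fingers": -0.4,"x": 0.0005,"y": 0,"z": 0,"wx": 0,"wy": 0,"wz": 0},
    {"fingers": -0.4,"x": 0.001,"y": 0,"z": 0,"wx": 0,"wy": 0,"wz": 0}
  ]
}}

```text
time: 17.82
ee_pos: [0.5256, 0.0552, 0.0208]
tcp_rot: [-180.0, 0.0, 94.9]
wrist_force: [-0.2, -2.6, -1.6]
opening: 0.0255
```

{"api": "play_rows", "payload": {
  "targets": [
    {"fingers": -0.4,"x": 0.0005,"y": 0,"z": 0,"wx": 0,"wy": 0,"wz": 0},
    {"fingers": -0.4,"x": 0.001,"y": 0,"z": 0,"wx": 0,"wy": 0,"wz": 0}
  ]
}}

```text
time: 17.98
ee_pos: [0.5255, 0.0562, 0.0208]
tcp_rot: [180.0, 0.0, 94.9]
wrist_force: [0.8, -2.4, -1.9]
opening: 0.0257
```

{"api": "play_rows", "payload": {
  "targets": [
    {"fingers": -0.4,"x": 0.0005,"y": 0,"z": 0,"wx": 0,"wy": 0,"wz": 0},
    {"fingers": -0.4,"x": 0.001,"y": 0,"z": 0,"wx": 0,"wy": 0,"wz": 0}
  ]
}}

```text
time: 18.15
ee_pos: [0.5254, 0.0571, 0.0208]
tcp_rot: [-180.0, 0.0, 94.9]
wrist_force: [0.6, -2.6, -1.1]
opening: 0.0256
```

{"api": "play_rows", "payload": {
  "targets": [
    {"fingers": -0.4,"x": 0.0005,"y": 0,"z": 0,"wx": 0,"wy": 0,"wz": 0},
    {"fingers": -0.4,"x": 0.001,"y": 0,"z": 0,"wx": 0,"wy": 0,"wz": 0}
  ]
}}

```text
time: 18.32
ee_pos: [0.5253, 0.0576, 0.0208]
tcp_rot: [-180.0, 0.1, 94.9]
wrist_force: [0.6, -6.5, -1.1]
opening: 0.0254
```

{"api": "play_rows", "payload": {
  "targets": [
    {"fingers": -0.4,"x": 0.0005,"y": 0,"z": 0,"wx": 0,"wy": 0,"wz": 0},
    {"fingers": -0.4,"x": 0.001,"y": 0,"z": 0,"wx": 0,"wy": 0,"wz": 0}
  ]
}}

```text
time: 18.48
ee_pos: [0.5253, 0.0581, 0.0208]
tcp_rot: [-180.0, 0.1, 94.9]
wrist_force: [0.0, -10.9, -0.7]
opening: 0.0257
```

{"api": "play_rows", "payload": {
  "targets": [
    {"fingers": -0.4,"x": 0.0005,"y": 0,"z": 0,"wx": 0,"wy": 0,"wz": 0},
    {"fingers": -0.4,"x": 0.0008,"y": 0,"z": 0,"wx": 0,"wy": 0,"wz": 0},
    {"fingers": -0.4,"x": 0.0008,"y": 0,"z": 0,"wx": 0,"wy": 0,"wz": 0},
    {"fingers": -0.4,"x": 0.0008,"y": 0,"z": 0,"wx": 0,"wy": 0,"wz": 0}
  ]
}}

```text
time: 18.82
ee_pos: [0.5252, 0.0584, 0.0208]
tcp_rot: [-180.0, 0.2, 94.8]
wrist_force: [0.5, -12.3, -0.9]
opening: 0.0256
```

```bash
python3 st.py; python3 - <<'E'
from h import *
p,d=bot.camera("wrist");cv2.imwrite("pics/w11.png",p)
E
python3 st.py
```

```text
t 18.82 jig -162.67 -0.31 z 20.81 rot [-180.      0.19   94.83] op 0.0256 F jig [-12.32   0.59  -0.89]
t 18.87 jig -162.71 -0.32 z 20.82 rot [-180.      0.19   94.83] op 0.0258 F jig [-11.69   0.09  -0.81]
```

View pics/w11.png

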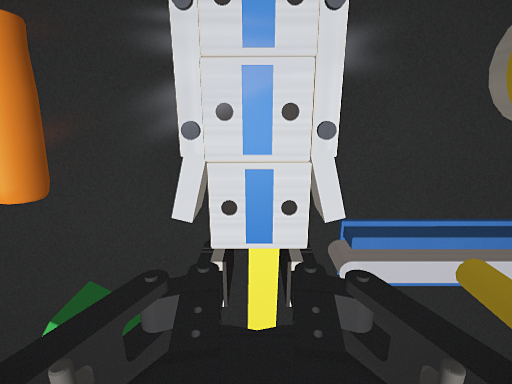

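{"api": "play_rows", "payload": {
  "targets": [
    {"fingers": -0.4,"x": 0.0004,"y": 0,"z": 0,"wx": 0,"wy": 0,"wz": 0},
    {"fingers": -0.4,"x": 0.0008,"y": 0,"z": 0,"wx": 0,"wy": 0,"wz": 0},
    {"fingers": -0.4,"x": 0.0008,"y": 0,"z": 0,"wx": 0,"wy": 0,"wz": 0},
    {"fingers": -0.4,"x": 0.0008,"y": 0,"z": 0,"wx": 0,"wy": 0,"wz": 0},
    {"fingers": -0.4,"x": 0.0008,"y": 0,"z": 0,"wx": 0,"wy": 0,"wz": 0},
    {"fingers": -0.4,"x": 0.0008,"y": 0,"z": 0,"wx": 0,"wy": 0,"wz": 0},
    {"fingers": -0.4,"x": 0.0008,"y": 0,"z": 0,"wx": 0,"wy": 0,"wz": 0},
    {"fingers": -0.4,"x": 0.0008,"y": 0,"z": 0,"wx": 0,"wy": 0,"wz": 0}
  ]
}}

```text
time: 19.53
ee_pos: [0.5252, 0.0587, 0.0208]
tcp_rot: [-180.0, 0.2, 94.8]
wrist_force: [1.1, -13.7, -0.2]
opening: 0.0257
```

```bash
python3 st.py
```

```text
t 19.53 jig -162.34 -0.28 z 20.8 rot [-179.99    0.24   94.81] op 0.0257 F jig [-13.71   0.1   -0.22]
```

{"api": "play_rows", "payload": {
  "targets": [
    {"fingers": -0.4,"x": -0.0005,"y": 0,"z": 0,"wx": 0,"wy": 0,"wz": 0},
    {"fingers": -0.4,"x": -0.001,"y": 0,"z": 0,"wx": 0,"wy": 0,"wz": 0},
    {"fingers": -0.4,"x": -0.0015,"y": 0,"z": 0,"wx": 0,"wy": 0,"wz": 0},
    {"fingers": -0.4,"x": -0.002,"y": 0,"z": 0,"wx": 0,"wy": 0,"wz": 0},
    {"fingers": -0.4,"x": -0.0025,"y": 0,"z": 0,"wx": 0,"wy": 0,"wz": 0},
    {"fingers": -0.4,"x": -0.003,"y": 0,"z": 0,"wx": 0,"wy": 0,"wz": 0},
    {"fingers": -0.4,"x": -0.004,"y": 0,"z": 0,"wx": 0,"wy": 0,"wz": 0},
    {"fingers": -0.4,"x": -0.007,"y": 0,"z": 0,"wx": 0,"wy": 0,"wz": 0},
    {"fingers": -0.4,"x": -0.015,"y": 0,"z": 0,"wx": 0,"wy": 0,"wz": 0},
    {"fingers": -0.4,"x": -0.025,"y": 0,"z": 0,"wx": 0,"wy": 0,"wz": 0},
    {"fingers": -0.4,"x": -0.025,"y": 0,"z": -0.03,"wx": 0,"wy": 0,"wz": 0},
    {"fingers": -0.4,"x": -0.025,"y": 0,"z": -0.07,"wx": 0,"wy": 0,"wz": 0},
    {"fingers": -1,"x": -0.025,"y": 0,"z": -0.11,"wx": 0,"wy": 0,"wz": 0},
    {"fingers": -1,"x": -0.025,"y": 0,"z": -0.13,"wx": 0,"wy": 0,"wz": 0},
    {"fingers": -1,"x": -0.025,"y": 0,"z": -0.13,"wx": 0,"wy": 0,"wz": 0}
  ]
}}

```text
time: 20.78
ee_pos: [0.5294, 0.0352, 0.1566]
tcp_rot: [179.5, -0.0, 94.9]
wrist_force: [0.3, -0.1, -0.5]
opening: -0.0004
```

```bash
python3 st.py; python3 - <<'E'
from h import *
p,d=bot.camera("wrist");np.savez("w12.npz",p=p,d=d,W=cloud("wrist",p,d));cv2.imwrite("pics/w12.png",cv2.resize(p,(780,585),interpolation=cv2.INTER_CUBIC))
p,d=bot.camera("side");cv2.imwrite("pics/s12.png",cv2.resize(p[100:360,100:400],None,fx=2.2,fy=2.2))
E
```

```text
t 20.78 jig -186.17 -2.49 z 156.6 rot [179.53  -0.    94.87] op -0.0004 F jig [-0.11 -0.25 -0.45]
```

View pics/w12.png

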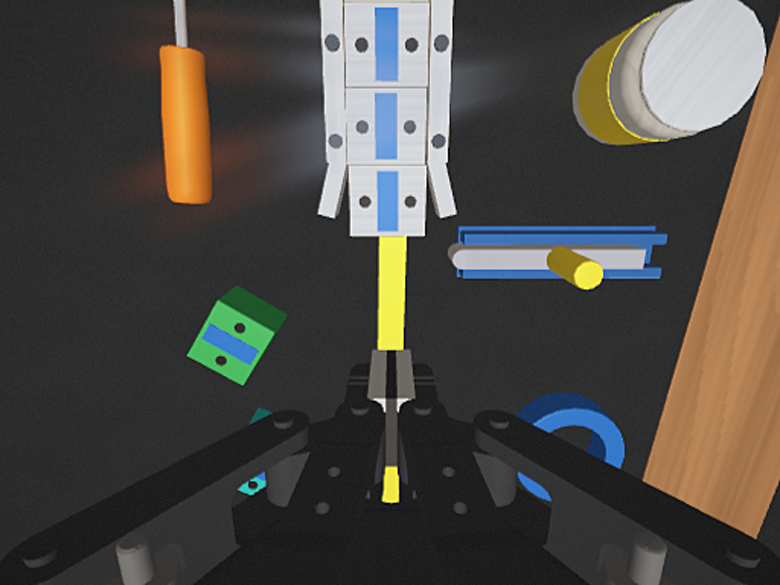

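View pics/s12.png

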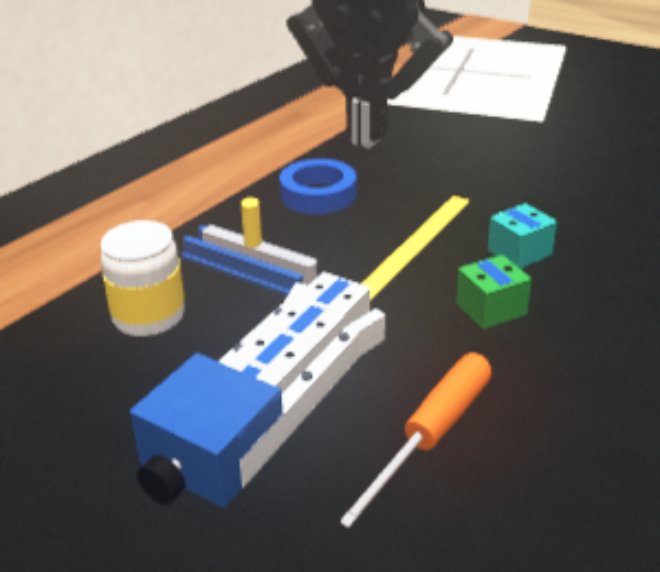

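```bash
python3 st.py; python3 - <<'E'
from h import *
th=np.radians(94.9);ex=np.array([np.cos(th),np.sin(th)]);ey=np.array([-ex[1],ex[0]])
k=512/780
P=px2w("wrist",588.5*k-.5,275.5*k-.5,.071)[:2]*1000; print("knob",P, P@ex-176,P@ey+528)
for u,v,z in ((350,235,.036),(425,235,.036),(452,257,.029)):
    P=px2w("wrist",u*k,v*k,z)[:2]*1000; print(u,v,P@ex-176,P@ey+528)
D=np.load("w12.npz");W=D["W"]*1000;X=W[...,:2]@ex-176;Y=W[...,:2]@ey+528
for v,u in((60,700),(100,600),(400,600),(300,720)):
    i,j=int(v*k),int(u*k);print(u,v,X[i,j],Y[i,j],W[i,j,2])
E
```

```text
t 20.88 jig -186.02 -0.9 z 151.67 rot [ 1.7989e+02 -1.0000e-02  9.4870e+01] op -0.0001 F jig [-0.14  0.24 -0.12]
knob [625.22413844  63.83863122] -165.79940224573608 -100.39202885138207
350 235 -150.852105917267 22.394811478955205
425 235 -150.84702019217892 -20.581297118938892
452 257 -165.04278320865512 -37.594405248181715
700 60 -67.78129814609059 -139.24490277901236 72.06458825666002
600 100 -78.72003827569004 -113.18941611348669 35.17099335829593
600 400 -280.8132957899446 -158.862369278831 -3.9449944124468894
720 300 -201.73309960309317 -232.41711086226348 -3.38161173029905
```

{"api": "play_rows", "payload": {
  "targets": [
    {"fingers": -1,"x": 0.016,"y": 0.035,"z": 0,"wx": 0,"wy": 0,"wz": 0},
    {"fingers": -1,"x": 0.016,"y": 0.07,"z": 0,"wx": 0,"wy": 0,"wz": 0},
    {"fingers": -1,"x": 0.016,"y": 0.105,"z": 0,"wx": 0,"wy": 0,"wz": 0},
    {"fingers": -1,"x": 0.016,"y": 0.13,"z": 0,"wx": 0,"wy": 0,"wz": 0},
    {"fingers": -1,"x": 0.016,"y": 0.141,"z": 0,"wx": 0,"wy": 0,"wz": 0},
    {"fingers": -1,"x": 0.016,"y": 0.141,"z": 0,"wx": 0,"wy": 0,"wz": 0},
    {"fingers": -1,"x": 0.016,"y": 0.141,"z": 0,"wx": 0,"wy": 0,"wz": 0},
    {"fingers": -1,"x": 0.016,"y": 0.141,"z": 0,"wx": 0,"wy": 0,"wz": 0}
  ]
}}

```text
time: 21.55
ee_pos: [0.6654, 0.0634, 0.1498]
tcp_rot: [-179.9, -0.0, 94.9]
wrist_force: [-0.1, -0.3, 0.2]
opening: 0.0001
```

```bash
python3 st.py; python3 - <<'E'
from h import *
p,d=bot.camera("wrist");cv2.imwrite("pics/w13.png",cv2.resize(p,(780,585),interpolation=cv2.INTER_CUBIC))
E
```

```text
t 21.55 jig -169.64 -140.34 z 149.78 rot [-179.88   -0.     94.89] op 0.0001 F jig [-0.27  0.08  0.19]
```

View pics/w13.png

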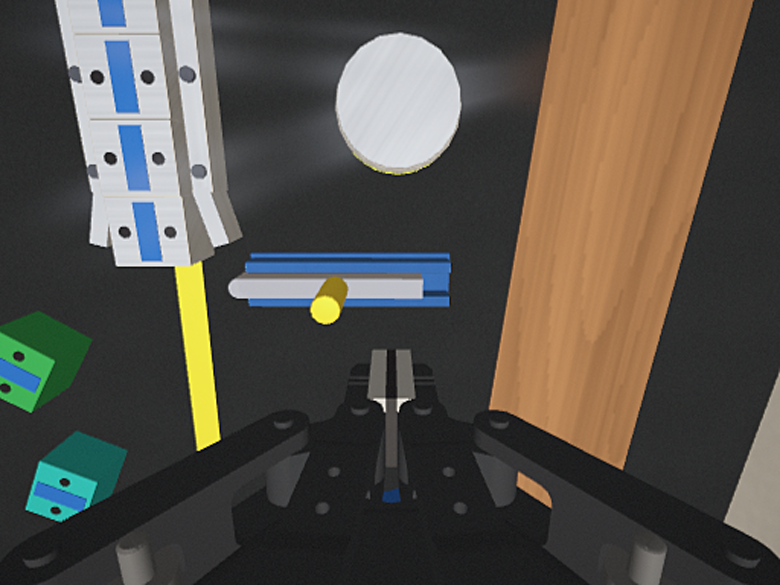

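{"api": "play_rows", "payload": {
  "targets": [
    {"fingers": -1,"x": 0,"y": 0,"z": 0.03,"wx": 0,"wy": 0,"wz": 0},
    {"fingers": -1,"x": 0,"y": 0,"z": 0.06,"wx": 0,"wy": 0,"wz": 0},
    {"fingers": -1,"x": 0,"y": 0,"z": 0.085,"wx": 0,"wy": 0,"wz": 0},
    {"fingers": -1,"x": 0,"y": 0,"z": 0.094,"wx": 0,"wy": 0,"wz": 0},
    {"fingers": -1,"x": 0,"y": 0,"z": 0.094,"wx": 0,"wy": 0,"wz": 0},
    {"fingers": -1,"x": 0,"y": 0,"z": 0.094,"wx": 0,"wy": 0,"wz": 0}
  ]
}}

```text
time: 22.1
ee_pos: [0.6662, 0.0638, 0.058]
tcp_rot: [180.0, -0.0, 94.9]
wrist_force: [-0.3, 0.3, 1.2]
opening: 0.0001
```

```bash
python3 st.py; python3 - <<'E'
from h import *
p,d=bot.camera("wrist");cv2.imwrite("pics/w14.png",p)
p,d=bot.camera("side");cv2.imwrite("pics/s14.png",cv2.resize(p[100:360,100:400],None,fx=2.2,fy=2.2))
E
```

```text
t 22.1 jig -169.36 -141.19 z 57.98 rot [179.96  -0.    94.9 ] op 0.0001 F jig [0.28 0.27 1.18]
```

View pics/w14.png

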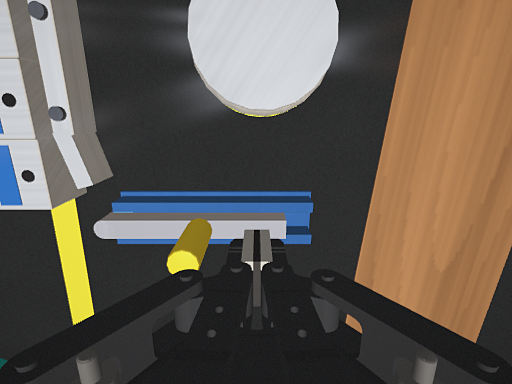

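View pics/s14.png

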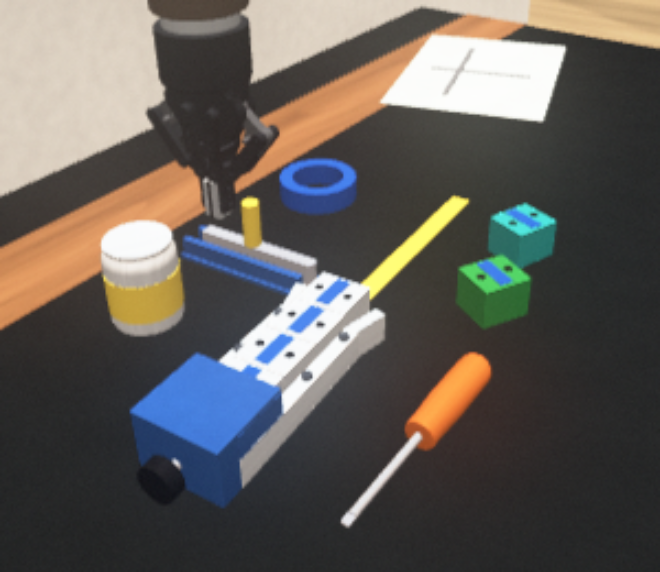

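{"api": "play_rows", "payload": {
  "targets": [
    {"fingers": -1,"x": 0,"y": -0.004,"z": 0,"wx": 0,"wy": 0,"wz": 0},
    {"fingers": -1,"x": 0,"y": -0.008,"z": 0,"wx": 0,"wy": 0,"wz": 0},
    {"fingers": -1,"x": 0,"y": -0.011,"z": 0,"wx": 0,"wy": 0,"wz": 0},
    {"fingers": -1,"x": 0,"y": -0.014,"z": 0,"wx": 0,"wy": 0,"wz": 0},
    {"fingers": -1,"x": 0,"y": -0.017,"z": 0,"wx": 0,"wy": 0,"wz": 0},
    {"fingers": -1,"x": 0,"y": -0.02,"z": 0,"wx": 0,"wy": 0,"wz": 0},
    {"fingers": -1,"x": 0,"y": -0.023,"z": 0,"wx": 0,"wy": 0,"wz": 0},
    {"fingers": -1,"x": 0,"y": -0.026,"z": 0,"wx": 0,"wy": 0,"wz": 0},
    {"fingers": -1,"x": 0,"y": -0.029,"z": 0,"wx": 0,"wy": 0,"wz": 0},
    {"fingers": -1,"x": 0,"y": -0.032,"z": 0,"wx": 0,"wy": 0,"wz": 0}
  ]
}}

```text
time: 23.03
ee_pos: [0.6343, 0.0611, 0.057]
tcp_rot: [180.0, 0.0, 94.9]
wrist_force: [2.9, -0.4, 3.3]
opening: -0.0002
```

```bash
python3 st.py; python3 - <<'E'
from h import *
p,d=bot.camera("wrist");cv2.imwrite("pics/w15.png",p)
E
```

```text
t 23.03 jig -169.34 -109.25 z 56.99 rot [179.97   0.    94.9 ] op -0.0002 F jig [-0.62 -2.89  3.31]
```

View pics/w15.png

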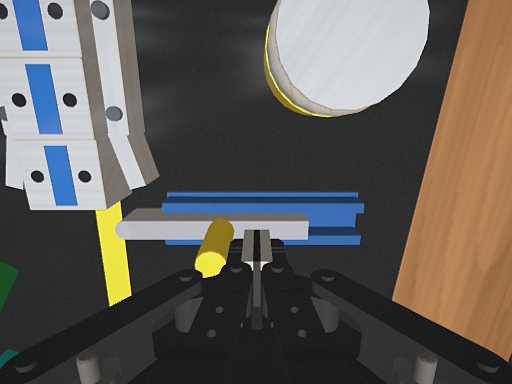

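{"api": "play_rows", "payload": {
  "targets": [
    {"fingers": -1,"x": 0,"y": -0.003,"z": 0,"wx": 0,"wy": 0,"wz": 0},
    {"fingers": -1,"x": 0,"y": -0.006,"z": 0,"wx": 0,"wy": 0,"wz": 0},
    {"fingers": -1,"x": 0,"y": -0.009,"z": 0,"wx": 0,"wy": 0,"wz": 0},
    {"fingers": -1,"x": 0,"y": -0.012,"z": 0,"wx": 0,"wy": 0,"wz": 0},
    {"fingers": -1,"x": 0,"y": -0.015,"z": 0,"wx": 0,"wy": 0,"wz": 0},
    {"fingers": -1,"x": 0,"y": -0.018,"z": 0,"wx": 0,"wy": 0,"wz": 0},
    {"fingers": -1,"x": 0,"y": -0.021,"z": 0,"wx": 0,"wy": 0,"wz": 0},
    {"fingers": -1,"x": 0,"y": -0.024,"z": 0,"wx": 0,"wy": 0,"wz": 0},
    {"fingers": -1,"x": 0,"y": -0.026,"z": 0,"wx": 0,"wy": 0,"wz": 0},
    {"fingers": -1,"x": 0,"y": -0.028,"z": 0,"wx": 0,"wy": 0,"wz": 0}
  ]
}}

```text
time: 23.92
ee_pos: [0.6063, 0.0587, 0.0568]
tcp_rot: [180.0, -0.0, 94.9]
wrist_force: [3.1, 0.9, 2.0]
opening: 0.0
```

```bash
python3 st.py; python3 - <<'E'
from h import *
p,d=bot.camera("wrist");cv2.imwrite("pics/w16.png",p)
E
```

```text
t 23.92 jig -169.34 -81.12 z 56.81 rot [180.   -0.   94.9] op 0.0 F jig [ 0.6  -3.15  1.96]
```

View pics/w16.png

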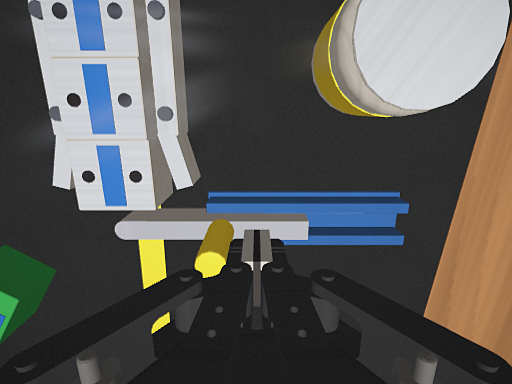

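{"api": "play_rows", "payload": {
  "targets": [
    {"fingers": -1,"x": 0,"y": -0.001,"z": 0,"wx": 0,"wy": 0,"wz": 0},
    {"fingers": -1,"x": 0,"y": -0.002,"z": 0,"wx": 0,"wy": 0,"wz": 0},
    {"fingers": -1,"x": 0,"y": -0.003,"z": 0,"wx": 0,"wy": 0,"wz": 0},
    {"fingers": -1,"x": 0,"y": -0.004,"z": 0,"wx": 0,"wy": 0,"wz": 0}
  ]
}}

```text
time: 24.3
ee_pos: [0.6026, 0.0583, 0.0568]
tcp_rot: [-180.0, -0.0, 94.9]
wrist_force: [3.4, -0.3, 2.8]
opening: 0.0002
```

{"api": "play_rows", "payload": {
  "targets": [
    {"fingers": -1,"x": 0,"y": -0.001,"z": 0,"wx": 0,"wy": 0,"wz": 0},
    {"fingers": -1,"x": 0,"y": -0.002,"z": 0,"wx": 0,"wy": 0,"wz": 0},
    {"fingers": -1,"x": 0,"y": -0.003,"z": 0,"wx": 0,"wy": 0,"wz": 0}
  ]
}}

```text
time: 24.55
ee_pos: [0.5995, 0.0581, 0.0567]
tcp_rot: [-180.0, -0.0, 94.9]
wrist_force: [3.0, 1.1, 1.9]
opening: -0.0001
```

{"api": "play_rows", "payload": {
  "targets": [
    {"fingers": -1,"x": 0,"y": -0.001,"z": 0,"wx": 0,"wy": 0,"wz": 0},
    {"fingers": -1,"x": 0,"y": -0.002,"z": 0,"wx": 0,"wy": 0,"wz": 0}
  ]
}}

```text
time: 24.72
ee_pos: [0.5978, 0.058, 0.0568]
tcp_rot: [180.0, -0.0, 94.9]
wrist_force: [8.6, 1.4, 0.3]
opening: -0.0001
```

{"api": "play_rows", "payload": {
  "targets": [
    {"fingers": -1,"x": 0,"y": -0.0005,"z": 0,"wx": 0,"wy": 0,"wz": 0},
    {"fingers": -1,"x": 0,"y": -0.001,"z": 0,"wx": 0,"wy": 0,"wz": 0},
    {"fingers": -1,"x": 0,"y": -0.001,"z": 0,"wx": 0,"wy": 0,"wz": 0}
  ]
}}

```text
time: 24.97
ee_pos: [0.5977, 0.0579, 0.0569]
tcp_rot: [179.8, -0.0, 94.9]
wrist_force: [9.0, 1.7, -2.3]
opening: -0.0
```

```bash
python3 st.py; python3 - <<'E'
from h import *
p,d=bot.camera("wrist");cv2.imwrite("pics/w17.png",p)
E
```

```text
t 24.97 jig -169.34 -72.51 z 56.92 rot [179.85  -0.    94.9 ] op -0.0 F jig [ 0.92 -9.15 -2.26]
```

View pics/w17.png

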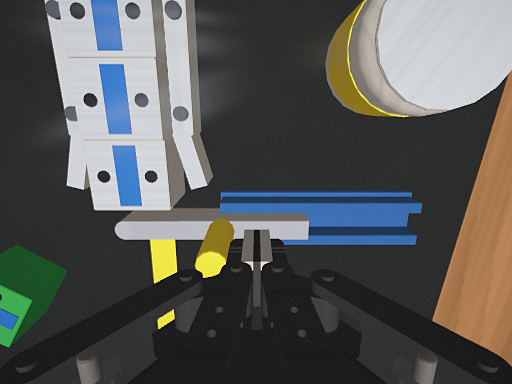

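{"api": "play_rows", "payload": {
  "targets": [
    {"fingers": -1,"x": 0,"y": 0.005,"z": 0,"wx": 0,"wy": 0,"wz": 0},
    {"fingers": -1,"x": 0,"y": 0.015,"z": 0,"wx": 0,"wy": 0,"wz": 0},
    {"fingers": -1,"x": 0,"y": 0.025,"z": 0,"wx": 0,"wy": 0,"wz": 0},
    {"fingers": -1,"x": 0,"y": 0.025,"z": -0.03,"wx": 0,"wy": 0,"wz": 0},
    {"fingers": -1,"x": 0,"y": 0.025,"z": -0.07,"wx": 0,"wy": 0,"wz": 0},
    {"fingers": -1,"x": -0.03,"y": 0,"z": -0.11,"wx": 0,"wy": 0,"wz": 0},
    {"fingers": -1,"x": -0.06,"y": -0.03,"z": -0.14,"wx": 0,"wy": 0,"wz": 0},
    {"fingers": -1,"x": -0.07,"y": -0.06,"z": -0.14,"wx": 0,"wy": 0,"wz": 0},
    {"fingers": -1,"x": -0.07,"y": -0.06,"z": -0.14,"wx": 0,"wy": 0,"wz": 0},
    {"fingers": -1,"x": -0.07,"y": -0.06,"z": -0.14,"wx": 0,"wy": 0,"wz": 0}
  ]
}}

```text
time: 25.85
ee_pos: [0.5412, -0.0184, 0.1984]
tcp_rot: [179.9, 0.0, 94.8]
wrist_force: [-0.7, -0.1, -0.7]
opening: 0.0004
```

```bash
python3 st.py; python3 - <<'E'
from h import *
p,d=bot.camera("wrist");cv2.imwrite("pics/w18.png",cv2.resize(p,(780,585),interpolation=cv2.INTER_CUBIC))
p,d=bot.camera("top");cv2.imwrite("pics/t18.png",cv2.resize(p[120:310,120:380],None,fx=3,fy=3,interpolation=cv2.INTER_CUBIC))
th=np.radians(94.9);ex=np.array([np.cos(th),np.sin(th)]);ey=np.array([-ex[1],ex[0]])
E
```

```text
t 25.85 jig -240.59 -9.65 z 198.44 rot [1.7995e+02 2.0000e-02 9.4780e+01] op 0.0004 F jig [-0.08  0.71 -0.66]
```

View pics/w18.png

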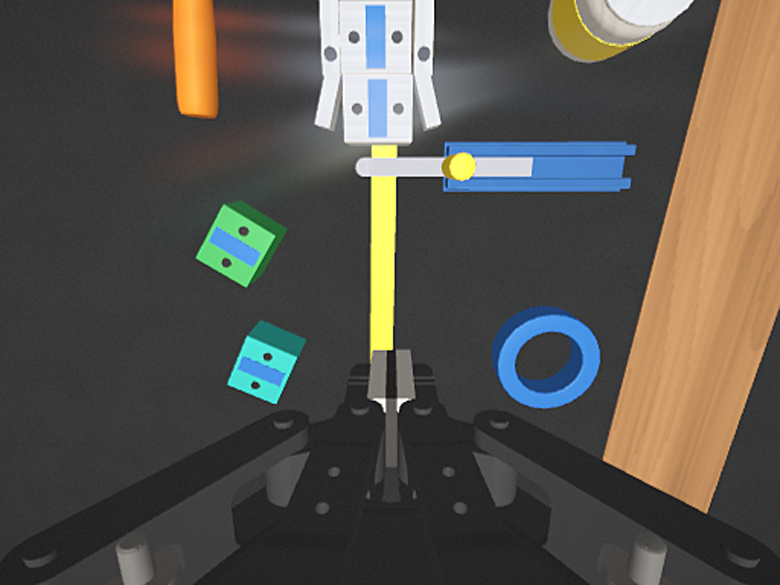

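View pics/t18.png

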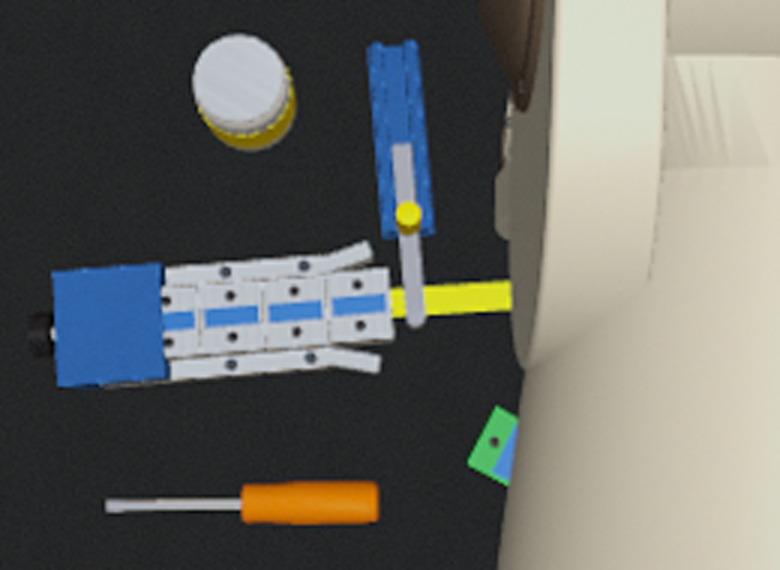

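The closed bar's tip is at top-crop (416,322), behind block d at (360,304). Blocks are touching in the lane, and the tin, hand tool and tape look untouched. Handing in.

```bash
python3 -c "
from workcell import bot
print(bot.job_done())"
```

```text
the job is handed in; nothing more can be done
None
```

The row is home against the pad, the bolt is closed behind it, and the job was handed in at about 26 s of the 69 s allowed. The hand-in gives no verdict, so the results below are from my own checks.

- **Alignment:** I squeezed each block lightly in the gripper to line the row up with the lane. I then pushed it in with two fingers on block d's rear face.
- **Pad:** Sliding took about 2.5 to 3 N. The push force began to rise at tool jig x ≈ -163.5 mm and reached 13.7 N. That is about 11 N on the pad, and I held it for about 0.6 s with the bolt still open.
- **Bolt:** I pushed the knob until the force rose from 3 N to 9 N and the tool stopped moving. The stopping point matches full closure, and in the pictures the bar lies across the lane behind block d.
- **Last pictures:** The visible blocks are straight, flat and touching in the lane, with block a mostly under the hood. The tin and hand tool show no movement, and the tape roll shows no sign of being touched.

The top and wrist cameras disagreed by about 2 mm on the jig's position, so I used values in between. The final pad force after letting go could not be measured, because it rests on friction holding the row against the sprung pad.

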